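Load two ribbon spools onto the dispenser spindle

TASK

Load the ribbon dispenser: take the spindle off its blue stand by the pale wooden handle, push its steel bar through both ribbon spools standing in the wooden rack, and lift the two spools out together, hanging on the bar. Then lay the loaded spindle back in the two notches of the stand as it lay before, with both spools hanging between the notches, and let go. Do not touch the spools with the gripper, and do not shove the red cocoa tin.

Things in the scene. Friction and masses are not known exactly. Their poses are not given: they have to be found in the camera images.
- spindle: loose spindle, 0.13 kg: pale wooden square handle 22 x 64 x 22 mm, brass collar 26 mm across, then a steel bar 10 mm thick with round tip. Origin mid-handle on the bar's axis; y axis along the bar to the tip: handle y -32 to +32 mm, collar to +36, bar to +187; balance point about y = +90. Starts level in the stand's notches, z up. Grip the handle across x (22 mm)
- spindle_near (a point): point on the bar's axis, 50 mm from the spindle's origin; lies in the stand's near notch when the spindle is in place
- spindle_far (a point): point on the bar's axis, 160 mm from the spindle's origin; lies in the stand's far notch when the spindle is in place
- spindle_tip (a point): the very tip of the steel bar, 187 mm from the spindle's origin
- stand: fixed blue stand: base 80 x 126 x 12 mm, two posts, each topped by an open 90-degree V notch (10 mm thick along y, 45 mm wide at the mouth, lips about 105 mm above the table). Origin on the table under its middle. Notches at y = -55 mm (near, handle side) and +55 mm (far). The bar lies along its y axis, handle beyond the -y end, tip toward +y
- stand_near_notch (a point): where the bar's axis lies when seated in the near notch, 85 mm above the table
- stand_far_notch (a point): where the bar's axis lies when seated in the far notch, 85 mm above the table
- rack: fixed wooden rack, base 92 x 112 x 12 mm: holds both spools on edge in a row along its y axis, bores in line. Sloping rails; pairs of thin pegs (x = +-23 mm, up to 65 mm above the table) before, between and behind the spools. Origin on the table under its middle. Seats at y = -20 and +20 mm, spool centres 55 mm high. The bores' line is open at both ends
- red_spool: loose red ribbon spool, 70 mm across, 24 mm wide, round bore 26 mm right through, 0.05 kg. Origin at its centre, y axis along its bore (it may be turned about that axis). Stands in either seat of the rack
- gold_spool: loose golden-yellow ribbon spool, same size and axes as the red one; stands in the other seat
- cocoa_tin_1: loose red round cocoa tin with a beige lid, 64 mm across, 64 mm high, a bystander; origin under its middle
Not all that is in view belongs to the job. What is shaped like the gold_spool but black is not meant.

How it is judged:
By the outcome, as a careful person would: the job done as asked, in the order asked, and still so for the second after the job is handed in, with the robot touching nothing.
It also fails if it takes over 54 s, if anything falls off the work surface, if the arm or the gripper's body presses on something with over 40 N, if the wrist force passes 120 N, or if a joint passes its speed limit or range.

ROBOT

A 6-joint arm with a two-finger parallel gripper is mounted at the origin on a cart in front of the work surface, level with it; the furniture and walls round the work are solid. World frame = base frame: x ahead of the robot, y to its left, z up, the work surface at z = 0. Lengths are in m, angles in rad, forces in N, time in s.
With the tool pointing down it reaches from about 0.3 to 0.775 m from the base axis. Payload 14.6 kg.
Tool frame: the origin (TCP) lies at the very end of the fingers, on their centre line; the grasp point (between the pads) lies 19 mm behind it; z points along the fingers, y is the direction in which the jaws open and shut (so a half turn about z gives the same grasp; the last joint's range is limited). The gripper opens to 94 mm and grips with 3 to 60 N. Pads are 16 mm wide; open, the fingers measure 119 mm over their backs; the gripper's body (75 mm by 177 mm) begins 78 mm behind the grasp point.
Start: joints at [-1.243, 0.3, 1.521, -0, 1.321, -0.067], TCP at [0.212, -0.508, 0.205] pointing down, gripper open.
Joint ranges: [-3.03, 3.03], [-0.79, 2.21], [0.23, 2.52], [-1.04, 4.18], [0, 3.07], [-2.55, 2.55]. Speed limits (rad/s): [2.22, 2.22, 2.57, 3.14, 3.14, 3.14].

INTERFACE

Orientations are given as [roll, pitch, yaw] about the fixed x, y, z axes, in that order (R = Rz(yaw) Ry(pitch) Rx(roll)).
In Python, from station import ctrl, vision, ticket gives the robot as it stands.
- The arm moves only by the tool step_arm, never from a script. Its argument "steps" is a list of rows, each an object of numbers: "x", "y", "z": the shift along the tool's x, y, z in m; "ax", "ay", "az": the turn, a rotation vector about the tool's x, y, z in degrees; "claw": the finger opening in m, from 0 to 0.094. A call has 1 to 5 rows; each row shifts and turns the pose as measured when the row begins, along the tool's axes as they then stand; what a row does not reach is not made up. A row lasts 1/12 s, in which the tool goes at most 41.7 mm and 7.16 degrees, less where a joint would pass 70% of its speed; a pose out of reach is approached as far as the arm can. A call with a gripper value outside its range is refused whole. The fingers move at their own pace and stop on an object; "grip_force" is the grip in N (left out, the last holds). Time passes only in rows, so rows that do not move let the fingers close. It gives the time, the measured TCP pose, the force and the opening at its end, in the units of the state.
- ctrl.get_obs(): the state, without advancing time (a new reading comes with each control period).
- vision.camera(name): name is "scene" or "top"; returns (picture, depth): 420x560x3 uint8, red, green, blue; 420x560 float32, m along the optical axis (not along the pixel's ray), 0 where there is no reading.
- vision.camera_params(name): a dict with "fov_y" (degrees; the focal length in pixels is half the picture's height over the tangent of half this angle, whatever the lens; pixels are square), "cx", "cy" (the principal point, pixels), "origin" and "attitude" of the camera in the world. Camera axes: x right, y up, looking along -z (the intrinsics and any distortion apply to the point x, -y, -z); pixel columns grow to the right and rows downward; lengths in m; the calibration is good to about 2 mm. A picture is of the moment at which its call begins. camera_params takes no time and is no camera call.
- ticket.hand_in(): hands the job in, once; it reports no verdict.
The state is a dict: "time_s": time; "qpos": joint angles; "joint_vel": joint speeds; "tau": joint torques, N m; "ee_pos": TCP position; "eef_rot": TCP orientation; "force": force on the tool from outside, world axes, zero at the start; "moment": the same for the moment, N m; "grip_width": finger opening in m.
Only numpy, scipy, OpenCV 4.12 (cv2) and the standard library are available. Lean on these libraries where they do the work, as an engineer would, in place of code of your own. Each camera call takes 0.05 s, during which the arm holds its last target.

## Working session

There is one attempt and no reset: what is moved stays moved. The work goes in short steps, Python scripts to look and compute and a tool call to move; the robot and the scene stay as the last step left them, time stands still between calls to the robot, and variables do not carry over. Pictures are saved under pics/ and viewed, and the job is handed in when it is done.

Besides the shell and the picture viewer there is one more tool, called in YAML: its name, and indented under it one key for each argument. step_arm: Moves the arm, as the interface text tells. Its arguments: {"type":"object","properties":{"steps":{"type":"array"},"grip_force":{"type":"number"}},"required":["steps"]}

```bash
ls; mkdir -p pics; python3 - <<'E'
from station import ctrl, vision, ticket
import cv2,numpy as np
print(ctrl.get_obs())
for n in ("scene","top"):
    p,d=vision.camera(n); print(n,vision.camera_params(n))
    cv2.imwrite(f"pics/{n}0.png",p[:,:,::-1]); np.savez(f"pics/{n}0.npz",p=p,d=d)
E
```

```text
pics
{'time_s': 0.0, 'qpos': array([-1.24262028e+00,  3.00430026e-01,  1.52162654e+00, -4.57058513e-05,
        1.32073983e+00, -6.66087190e-02]), 'joint_vel': array([-5.60441052e-04, -2.61042576e-04,  7.91634126e-04,  4.74733494e-04,
       -3.12511182e-05, -1.40163768e-03]), 'tau': array([-5.79673051e-04, -5.31805480e+01, -3.52734554e+01,  7.07484456e-02,
        2.43933289e-02, -8.38829601e-05]), 'ee_pos': array([ 0.21142231, -0.5074231 ,  0.20488965]), 'eef_rot': array([-3.14038863e+00, -3.59481344e-05,  3.94796085e-01]), 'force': array([ 0.55664445, -0.16631652,  0.89461551]), 'moment': array([-0.0080798 , -0.00749631,  0.03184132]), 'grip_width': 0.09410769725257409}
scene {'fov_y': 44.52590093768905, 'cx': 287.8291630676693, 'cy': 207.55017330600757, 'origin': array([-0.46985072,  0.61222094,  0.66747248]), 'attitude': array([ 1.11490179, -0.02123728, -2.12810191])}
top {'fov_y': 52.07619638153326, 'cx': 280.25962975605376, 'cy': 208.12460462222256, 'origin': array([ 0.31476539, -0.01412544,  1.22488703]), 'attitude': array([ 0.15586436,  0.01924651, -1.56337271])}
```

View pics/scene0.png

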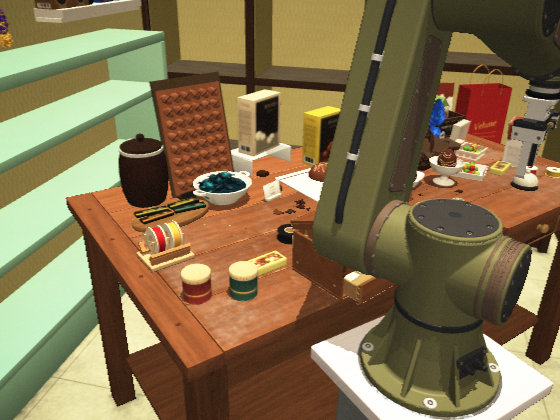

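View pics/top0.png

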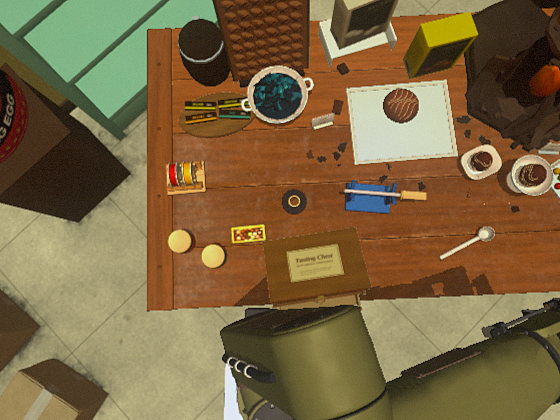

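The top view shows the stand with the spindle: handle at about (413,196), tip at about (345,191), pointing to +y. The rack is at (185,177) with the red and gold spools. The tin lids are at (180,240) and (213,256), and the black decoy is at (293,200). Next I'll enlarge and measure these.

```bash
cat > h.py <<'E'
import numpy as np,cv2
from scipy.spatial.transform import Rotation as R
from station import ctrl, vision, ticket
def cam(n):
    c=vision.camera_params(n); f=210/np.tan(np.radians(c['fov_y'])/2)
    return f,c['cx'],c['cy'],np.array(c['origin']),R.from_euler('xyz',c['attitude']).as_matrix()
def ray(n,u,v):
    f,cx,cy,o,M=cam(n); u=np.asarray(u,float);v=np.asarray(v,float)
    d=np.stack([(u-cx)/f,-(v-cy)/f,-np.ones_like(u)],-1)@M.T
    return o,d
def onz(n,u,v,z):
    o,d=ray(n,u,v); t=(z-o[2])/d[...,2]; return o+d*t[...,None]
def cloud(n,dep):
    v,u=np.mgrid[0:420,0:560]; o,d=ray(n,u,v); P=o+d*dep[...,None]; P[dep==0]=np.nan; return P
def proj(n,p):
    f,cx,cy,o,M=cam(n); q=(np.asarray(p)-o)@M; return np.stack([cx+f*q[...,0]/-q[...,2],cy-f*q[...,1]/-q[...,2]],-1)
def snap(n,tag,crop=None,k=1):
    p,d=vision.camera(n); np.savez(f"pics/{n}{tag}.npz",p=p,d=d); q=p[:,:,::-1]
    if crop: a,b,c,e=crop; q=q[b:e,a:c]
    cv2.imwrite(f"pics/{n}{tag}.png",cv2.resize(q,None,fx=k,fy=k,interpolation=cv2.INTER_CUBIC)); return p,d
E
python3 - <<'E'
from h import *
z=np.load("pics/top0.npz"); p,d=z['p'],z['d']; q=p[:,:,::-1]
a=cv2.resize(q[165:225,330:440],None,fx=7,fy=7,interpolation=cv2.INTER_CUBIC)
cv2.imwrite("pics/z1.png",a)
b=cv2.resize(q[150:270,155:255],None,fx=5,fy=5,interpolation=cv2.INTER_CUBIC)
cv2.imwrite("pics/z2.png",b)
P=cloud("top",d)
for u,v in [(300,230),(200,215),(450,220),(413,196),(425,196),(405,195),(380,192),(350,190),(375,205),(180,240),(213,256),(180,165),(188,165),(185,188)]:
    print(u,v,P[v,u].round(4))
z=np.load("pics/scene0.npz"); Q=cloud("scene",z['d'])
for u,v in [(100,250),(160,320),(197,270),(243,268),(290,232)]: print('s',u,v,Q[v,u].round(4))
cv2.imwrite("pics/z3.png",cv2.resize(z['p'][190:310,120:270,::-1],None,fx=5,fy=5,interpolation=cv2.INTER_CUBIC))
E
```

```text
300 230 [ 4.44e-01 -4.61e-02 -2.00e-04]
200 215 [ 0.4866  0.2435 -0.0045]
450 220 [ 4.750e-01 -4.735e-01 -4.000e-04]
413 196 [ 0.5262 -0.3433  0.096 ]
425 196 [ 0.5265 -0.3754  0.0946]
405 195 [ 0.5297 -0.3236  0.0913]
380 192 [ 0.5379 -0.2577  0.0898]
350 190 [ 0.5428 -0.1776  0.0908]
375 205 [ 0.5161 -0.26    0.0078]
180 240 [0.4085 0.2821 0.0605]
213 256 [0.3657 0.1904 0.0616]
180 165 [0.6177 0.2904 0.0639]
188 165 [0.6134 0.264  0.0804]
185 188 [0.557  0.2793 0.0409]
s 100 250 [ 0.725   0.4117 -0.0116]
s 160 320 [0.366  0.3797 0.0004]
s 197 270 [0.4074 0.2781 0.0638]
s 243 268 [0.365  0.1903 0.0642]
s 290 232 [ 0.5066 -0.0189  0.0273]
```

View pics/z1.png

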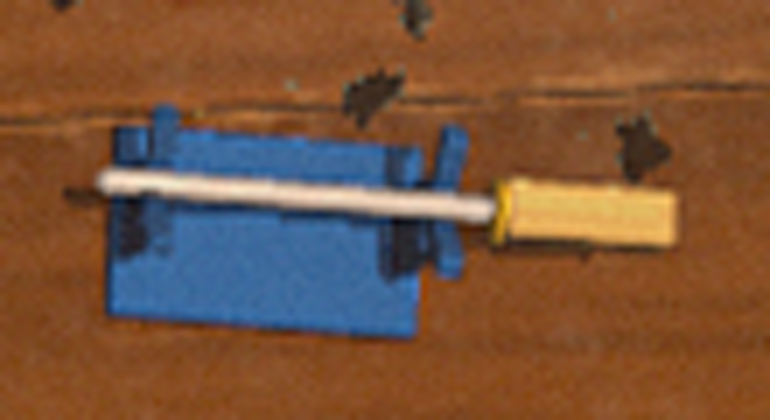

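View pics/z2.png

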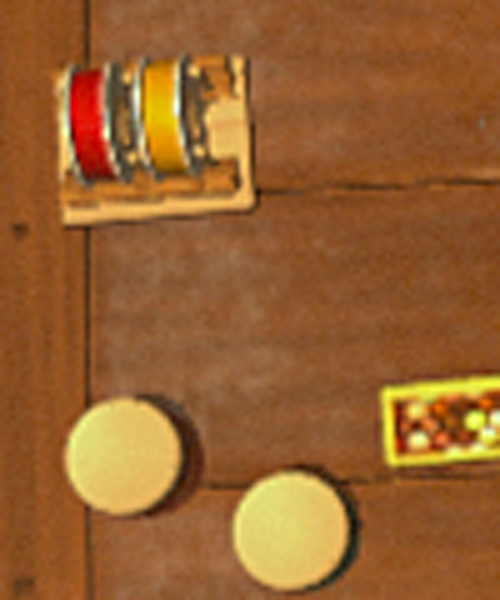

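View pics/z3.png

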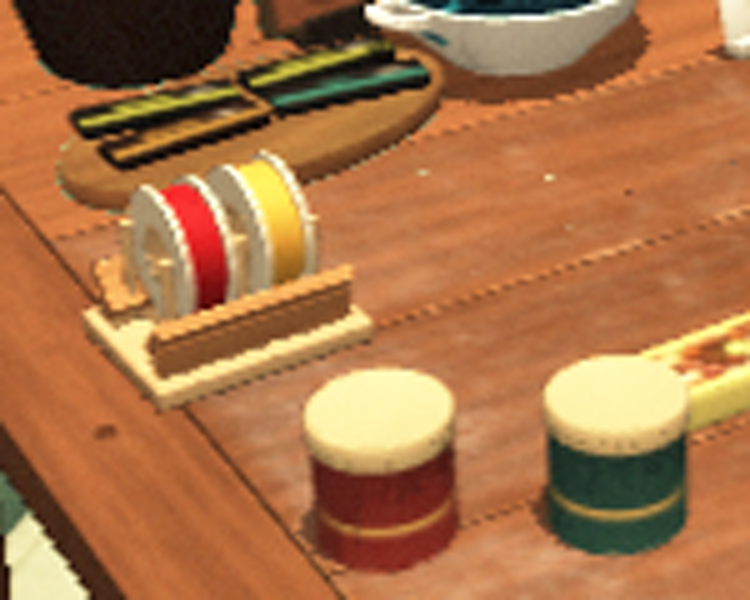

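```bash
python3 - <<'E'
from h import *
z=np.load("pics/top0.npz"); p,d=z['p'],z['d']; q=p[:,:,::-1]
for nm,(x0,y0,x1,y1),k in [("r",(160,155,212,200),15),("s",(335,170,440,220),7.6)]:
    a=cv2.resize(q[y0:y1,x0:x1],None,fx=k,fy=k,interpolation=cv2.INTER_LANCZOS4); 
    for i in range(x0,x1,5): cv2.putText(a,str(i),(int((i-x0+.5)*k),10),0,.35,(255,255,255)); cv2.line(a,(int((i-x0+.5)*k),12),(int((i-x0+.5)*k),18),(255,255,255))
    for i in range(y0,y1,5): cv2.putText(a,str(i),(0,int((i-y0+.5)*k)),0,.35,(255,255,255))
    cv2.imwrite(f"pics/zz{nm}.png",a); print(a.shape)
z=np.load("pics/scene0.npz"); q=z['p'][:,:,::-1]; x0,y0,x1,y1=130,210,200,275;k=9
a=cv2.resize(q[y0:y1,x0:x1],None,fx=k,fy=k,interpolation=cv2.INTER_LANCZOS4)
for i in range(x0,x1,5): cv2.putText(a,str(i),(int((i-x0+.5)*k),10),0,.35,(255,255,255))
for i in range(y0,y1,5): cv2.putText(a,str(i),(0,int((i-y0+.5)*k)),0,.35,(255,255,255))
cv2.imwrite("pics/zzt.png",a)
E
```

```text
(675, 780, 3)
(380, 798, 3)
```

View pics/zzr.png

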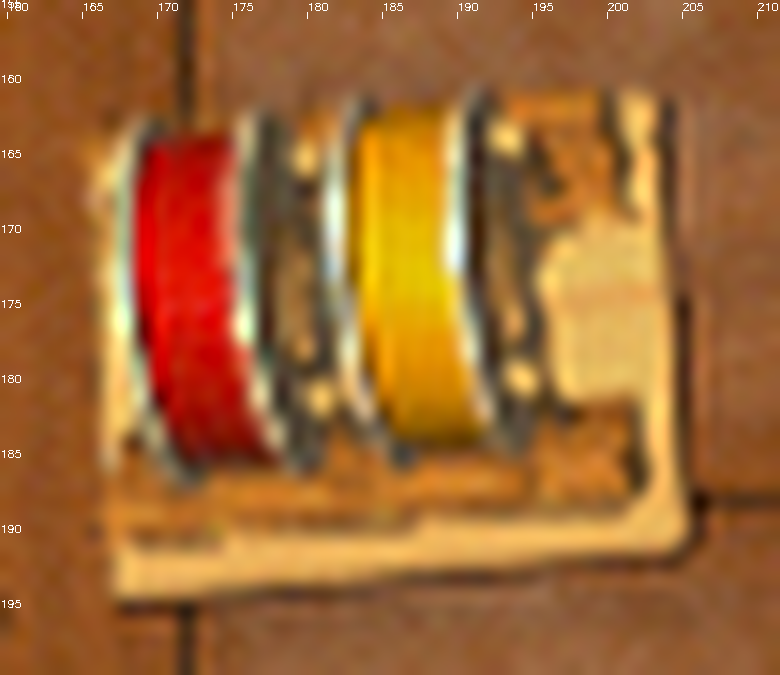

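View pics/zzs.png

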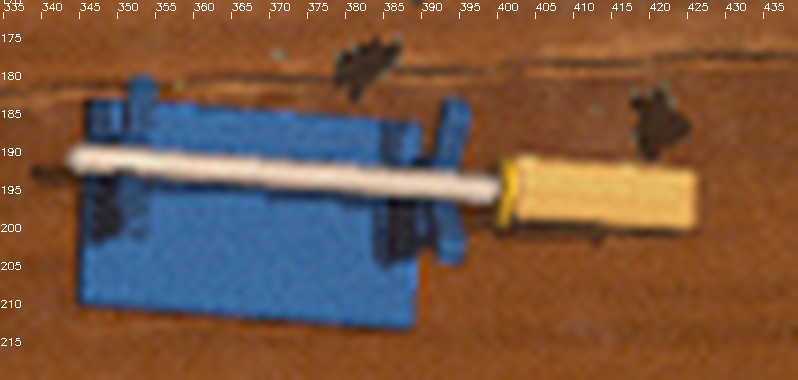

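View pics/zzt.png

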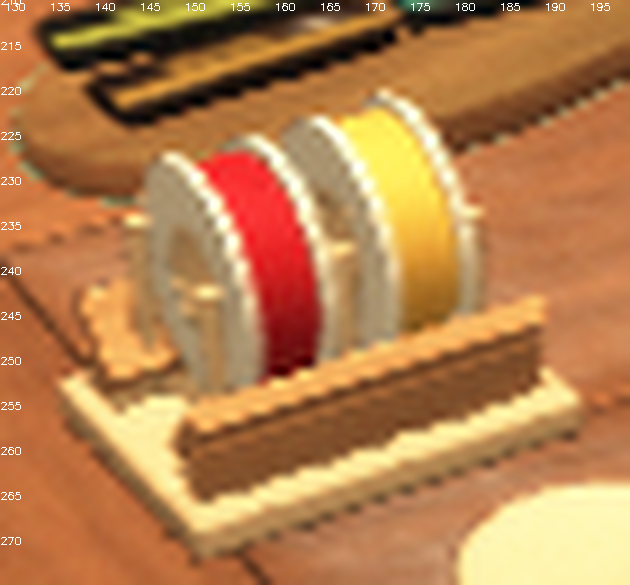

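```bash
python3 - <<'E'
from h import *
P=lambda pts,z,n="top":onz(n,[a for a,b in pts],[b for a,b in pts],z)
pk=P([(179.8,164.8),(181,181.2),(193,163.7),(194.3,180)],.064); print("pegs",pk.round(4),np.linalg.norm(pk[0]-pk[1]),np.linalg.norm(pk[2]-pk[3]),"mids",(pk[0]+pk[1])/2,(pk[2]+pk[3])/2)
b=P([(167.2,194.3),(204.5,191.3),(202.7,160.8)],.012); print("base",b.round(4),np.linalg.norm(b[0]-b[1]),np.linalg.norm(b[1]-b[2]),"yaw",np.degrees(np.arctan2(-(b[0]-b[1])[0],(b[0]-b[1])[1])), "ctr",(b[0]+b[2])/2)
s=P([(151.8,242.2),(143.7,234.4),(166.3,237.7),(180.8,233.6)],.064,"scene"); print("scene pegs",s.round(4),np.linalg.norm(s[0]-s[1]),(s[0]+s[1])/2)
sb=P([(150,268.5),(192.5,254.5),(135.5,252.5)],.012,"scene");print("scene base",sb.round(4),np.linalg.norm(sb[0]-sb[1]),np.linalg.norm(sb[0]-sb[2]),"ctr",(sb[1]+sb[2])/2,"yaw",np.degrees(np.arctan2(-(sb[0]-sb[1])[0],(sb[0]-sb[1])[1])))
# bar from mask
z=np.load("pics/top0.npz"); p=z['p'].astype(int)
hsv=cv2.cvtColor(z['p'],cv2.COLOR_RGB2HSV)
m=((hsv[...,1]<70)&(hsv[...,2]>110)); m[:,:342]=0;m[:,402:]=0;m[:185]=0;m[202:]=0
cols=[];rows=[]
for u in range(346,400):
    vv=np.where(m[:,u])[0]
    if len(vv): cols.append(u);rows.append(vv.mean())
k=np.polyfit(cols,rows,1);print(k,m.sum(), np.std(np.polyval(k,cols)-rows))
w=P([(343.3,np.polyval(k,343.3)),(399,np.polyval(k,399)),],.086); print("bar tip, near collar",w.round(4),np.linalg.norm(w[0]-w[1]),"yaw",np.degrees(np.arctan2(-(w[0]-w[1])[0],(w[0]-w[1])[1])))
h=P([(402,191),(424.8,192),(424.8,200),(402,198.7)],.096);print("handle",h.round(4),h.mean(0),np.linalg.norm(h[0]-h[1]),np.linalg.norm(h[1]-h[2]))
sb=P([(345.3,209.8),(389,213),(346,183.5)],.012);print("stand base",sb.round(4),np.linalg.norm(sb[0]-sb[1]),np.linalg.norm(sb[0]-sb[2]),"yaw",np.degrees(np.arctan2(-(sb[0]-sb[1])[0],(sb[0]-sb[1])[1])),(sb[1]+sb[2])/2)
t=P([(180,240)],.064);print("tin",t)
for nm in("top","scene"):
  z=np.load(f"pics/{nm}0.npz");hsv=cv2.cvtColor(z['p'],cv2.COLOR_RGB2HSV);Q=cloud(nm,z['d'])
  for c,lo,hi in(("red",(0,200,120),(6,255,255)),("gold",(19,190,150),(32,255,255))):
    m=cv2.inRange(hsv,lo,hi)>0
    if nm=="top": m[:155]=0;m[190:]=0;m[:,:165]=0;m[:,200:]=0
    else: m[:215]=0;m[256:]=0;m[:,:140]=0;m[:,190:]=0
    q=Q[m]; print(nm,c,m.sum(),np.median(q,0).round(4),q.max(0).round(3))
E
```

```text
pegs [[0.6182 0.2909 0.064 ]
 [0.5714 0.2856 0.064 ]
 [0.6215 0.2541 0.064 ]
 [0.575  0.2486 0.064 ]] 0.04709333937581239 0.04682589721045058 mids [0.59483704 0.28824946 0.064     ] [0.59821924 0.25135137 0.064     ]
base [[0.5442 0.3373 0.012 ]
 [0.5534 0.2296 0.012 ]
 [0.644  0.238  0.012 ]] 0.1081362647857716 0.09099778890634781 yaw 4.885613555242334 ctr [0.59407589 0.28765894 0.012     ]
scene pegs [[0.5685 0.3224 0.064 ]
 [0.6139 0.327  0.064 ]
 [0.5721 0.2861 0.064 ]
 [0.574  0.2493 0.064 ]] 0.04561958198938341 [0.59117395 0.32471018 0.064     ]
scene base [[0.5427 0.3404 0.012 ]
 [0.5517 0.232  0.012 ]
 [0.6291 0.3478 0.012 ]] 0.10885390286277022 0.08673575333405893 ctr [0.59043199 0.28986023 0.012     ] yaw 4.743006772016317
[7.76443682e-02 1.63336732e+02] 215 0.26491023455446605
bar tip, near collar [[ 0.5438 -0.1603  0.086 ]
 [ 0.5325 -0.3091  0.086 ]] 0.1492160558704439 yaw -4.338642574821842
handle [[ 0.5396 -0.3147  0.096 ]
 [ 0.5371 -0.3749  0.096 ]
 [ 0.5155 -0.374   0.096 ]
 [ 0.5188 -0.314   0.096 ]] [ 0.5277305  -0.34439968  0.096     ] 0.06021580884156622 0.02160842303290943
stand base [[ 0.5012 -0.1746  0.012 ]
 [ 0.4926 -0.2981  0.012 ]
 [ 0.5777 -0.1778  0.012 ]] 0.12382574896326855 0.07655507915545381 yaw -3.9983124708684312 [ 0.53512724 -0.23796411  0.012     ]
tin [[0.40824645 0.28118801 0.064     ]]
top red 112 [0.5881 0.3077 0.08  ] [0.621 0.319 0.089]
top gold 110 [nan nan nan] [nan nan nan]
scene red 112 [nan nan nan] [nan nan nan]
scene gold 12 [0.5673 0.2615 0.0646] [0.572 0.268 0.067]
```

```bash
cat >> h.py <<'E'
def plan(pos,yaw_deg,n=5,pitch=0,maxd=.040,maxa=7.0):
    """rows from the measured pose to target (tool down, x axis at yaw; pitch>0 = tip up, deg)"""
    s=ctrl.get_obs(); p=np.array(s['ee_pos']); M=R.from_euler('xyz',s['eef_rot'])
    T=R.from_euler('z',yaw_deg,degrees=True)*R.from_euler('y',-pitch,degrees=True)*R.from_euler('x',180,degrees=True)
    pos=np.array(pos)
    print('t',round(float(s['time_s']),2),'pos',p.round(4),'rot',np.degrees(s['eef_rot']).round(2),'F',np.round(s['force'],1),'M',np.round(s['moment'],2),'w',round(float(s['grip_width']),4))
    rv=(M.inv()*T).as_rotvec(degrees=True); L=np.linalg.norm(pos-p); A=np.linalg.norm(rv)
    need=max(int(np.ceil(max(L/maxd,A/maxa))),1); print('dist',L.round(4),'ang',A.round(2),'rows needed',need)
    N=max(need,1)
    for i in range(min(n,N)):
        f=1/(N-i); dp=(pos-p)*f; rv=(M.inv()*T).as_rotvec(degrees=True)*f; dl=M.inv().apply(dp)
        print('xyz',dl.round(4),'rot',rv.round(2)); p=p+dp; M=M*R.from_rotvec(rv,degrees=True)
E
python3 - <<'E'
from h import *
z=np.load("pics/top0.npz");Q=cloud("top",z['d']).reshape(-1,3);Q=Q[~np.isnan(Q[:,0])]
for y0 in np.arange(-.5,.4,.05):
    r=[]
    for x0 in np.arange(.3,.8,.05):
        m=(Q[:,0]>=x0)&(Q[:,0]<x0+.05)&(Q[:,1]>=y0)&(Q[:,1]<y0+.05); r.append(round(float(Q[m,2].max()),2) if m.any() else None)
    print(round(y0,2),r)
plan((.530,-.329,.17),85.8)
E
```

```text
-0.5 [0.0, 0.02, 0.01, 0.01, 0.01, 0.01, 0.01, 0.02, 0.02, 0.02]
-0.45 [0.01, 0.01, 0.01, 0.01, 0.01, 0.01, 0.01, 0.02, 0.01, 0.01]
-0.4 [0.01, 0.0, 0.01, 0.01, 0.1, 0.01, 0.02, 0.02, 0.01, 0.05]
-0.35 [0.01, 0.0, 0.0, 0.01, 0.1, 0.01, 0.02, 0.02, 0.01, 0.05]
-0.3 [0.01, 0.0, 0.01, 0.02, 0.1, 0.1, 0.02, 0.01, 0.01, 0.03]
-0.25 [0.19, 0.0, 0.01, 0.01, 0.09, 0.02, 0.02, 0.02, 0.02, 0.01]
-0.2 [0.19, 0.17, 0.15, 0.0, 0.1, 0.1, 0.01, 0.02, 0.02, 0.02]
-0.15 [0.18, 0.17, 0.14, 0.0, 0.01, 0.01, 0.01, 0.01, 0.01, 0.05]
-0.1 [0.18, 0.16, 0.14, 0.02, 0.03, 0.01, 0.01, 0.01, 0.03, 0.06]
-0.05 [0.18, 0.16, 0.14, 0.03, 0.03, 0.03, 0.01, 0.01, 0.06, 0.07]
-0.0 [0.18, 0.15, 0.13, 0.01, 0.03, 0.01, 0.01, 0.01, 0.06, 0.07]
0.05 [0.01, 0.14, 0.03, 0.02, 0.01, 0.01, 0.01, 0.01, 0.01, 0.07]
0.1 [0.01, 0.01, 0.03, 0.02, 0.01, 0.01, 0.01, 0.01, 0.02, 0.06]
0.15 [0.07, 0.07, 0.01, 0.01, 0.01, 0.0, 0.01, 0.01, 0.02, 0.03]
0.2 [0.07, 0.07, 0.01, 0.01, 0.01, 0.07, 0.06, 0.01, 0.02, 0.03]
0.25 [0.01, 0.07, 0.07, 0.01, 0.01, 0.09, 0.09, 0.01, 0.02, 0.03]
0.3 [0.01, 0.07, 0.07, 0.01, 0.04, 0.09, 0.09, 0.01, 0.02, 0.02]
0.35 [0.01, 0.01, 0.01, 0.01, 0.01, 0.01, 0.01, 0.01, 0.0, 0.01]
t 0.1 pos [ 0.2115 -0.5075  0.2049] rot [-1.7994e+02 -1.0000e-02  2.2620e+01] F [ 0.6  0.1 -0.5] M [ 0.02  0.04 -0.03] w 0.0944
dist 0.3668 ang 63.18 rows needed 10
xyz [ 0.0363 -0.0042  0.0035] rot [-0.01 -0.   -6.32]
xyz [ 0.0365 -0.0002  0.0035] rot [-0.01 -0.   -6.32]
xyz [0.0363 0.0038 0.0035] rot [-0.01 -0.   -6.32]
xyz [0.0357 0.0078 0.0035] rot [-0.01 -0.   -6.32]
xyz [0.0346 0.0117 0.0035] rot [-0.01 -0.   -6.32]
```

step_arm:
  steps:
    - {"x":0.036,"y":-0.004,"z":0.003,"az":-6.3}
    - {"x":0.036,"y":0,"z":0.003,"az":-6.3}
    - {"x":0.036,"y":0.004,"z":0.003,"az":-6.3}
    - {"x":0.036,"y":0.008,"z":0.003,"az":-6.3}
    - {"x":0.035,"y":0.012,"z":0.003,"az":-6.3}

```text
validation failed for argument at $.st...
```

```bash
python3 -c "
from h import *
plan((.530,-.329,.16),85.8)"
```

```text
t 0.1 pos [ 0.2115 -0.5075  0.2049] rot [-1.7994e+02 -1.0000e-02  2.2620e+01] F [ 0.6  0.1 -0.5] M [ 0.02  0.04 -0.03] w 0.0944
dist 0.3679 ang 63.18 rows needed 10
xyz [ 0.0363 -0.0042  0.0045] rot [-0.01 -0.   -6.32]
xyz [ 0.0365 -0.0002  0.0045] rot [-0.01 -0.   -6.32]
xyz [0.0363 0.0038 0.0045] rot [-0.01 -0.   -6.32]
xyz [0.0357 0.0078 0.0045] rot [-0.01 -0.   -6.32]
xyz [0.0346 0.0117 0.0045] rot [-0.01 -0.   -6.32]
```

step_arm:
  steps:
    - {"x":0.036,"y":-0.004,"z":0.004,"ax":0,"ay":0,"az":-6.3,"claw":0.094}

```text
time_s: 0.18
ee_pos: [0.2404, -0.4918, 0.2011]
eef_rot: [-3.141, 0.001, 0.499]
force: [1.7, -0.8, -0.8]
grip_width: 0.094
```

step_arm:
  steps:
    - {"x":0.036,"y":0,"z":0.004,"ax":0,"ay":0,"az":-6.3,"claw":0.094}
    - {"x":0.036,"y":0.004,"z":0.004,"ax":0,"ay":0,"az":-6.3,"claw":0.094}
    - {"x":0.036,"y":0.008,"z":0.004,"ax":0,"ay":0,"az":-6.3,"claw":0.094}
    - {"x":0.036,"y":0.012,"z":0.004,"ax":0,"ay":0,"az":-6.3,"claw":0.094}

```text
time_s: 0.52
ee_pos: [0.3715, -0.4179, 0.1834]
eef_rot: [-3.139, -0.0, 0.953]
force: [0.4, -0.9, -0.4]
grip_width: 0.094
```

```bash
python3 -c "
from h import *
plan((.530,-.329,.16),85.8)"
```

```text
t 0.52 pos [ 0.3715 -0.4179  0.1834] rot [-179.86   -0.     54.63] F [ 0.4 -0.9 -0.4] M [-0.07 -0.1   0.  ] w 0.094
dist 0.1832 ang 31.17 rows needed 5
xyz [0.0329 0.0156 0.0046] rot [-0.03 -0.01 -6.23]
xyz [0.031  0.019  0.0046] rot [-0.03 -0.01 -6.23]
xyz [0.0287 0.0223 0.0046] rot [-0.03 -0.01 -6.23]
xyz [0.0261 0.0253 0.0047] rot [-0.03 -0.01 -6.23]
xyz [0.0232 0.028  0.0047] rot [-0.03 -0.01 -6.23]
```

step_arm:
  steps:
    - {"x":0.033,"y":0.016,"z":0.004,"ax":0,"ay":0,"az":-6.3,"claw":0.094}
    - {"x":0.031,"y":0.019,"z":0.004,"ax":0,"ay":0,"az":-6.3,"claw":0.094}
    - {"x":0.029,"y":0.022,"z":0.004,"ax":0,"ay":0,"az":-6.3,"claw":0.094}
    - {"x":0.026,"y":0.025,"z":0.004,"ax":0,"ay":0,"az":-6.3,"claw":0.094}
    - {"x":0.023,"y":0.028,"z":0.004,"ax":0,"ay":0,"az":-6.3,"claw":0.094}

```text
time_s: 0.93
ee_pos: [0.5355, -0.3201, 0.1607]
eef_rot: [-3.137, -0.003, 1.532]
force: [-0.2, -0.4, -1.0]
grip_width: 0.0941
```

```bash
python3 -c "
from h import *
plan((.530,-.329,.066),85.8,maxd=.02)
p,d=snap('scene','1')
"
```

```text
t 0.93 pos [ 0.5355 -0.3201  0.1607] rot [-1.7976e+02 -1.7000e-01  8.7750e+01] F [-0.2 -0.4 -1. ] M [-0.05 -0.03 -0.05] w 0.0941
dist 0.0953 ang 1.97 rows needed 5
xyz [-0.0019 -0.001   0.0189] rot [-0.05 -0.03  0.39]
xyz [-0.0019 -0.001   0.0189] rot [-0.05 -0.03  0.39]
xyz [-0.0019 -0.001   0.0189] rot [-0.05 -0.03  0.39]
xyz [-0.0019 -0.001   0.0189] rot [-0.05 -0.03  0.39]
xyz [-0.0019 -0.001   0.0189] rot [-0.05 -0.03  0.39]
```

View pics/scene1.png

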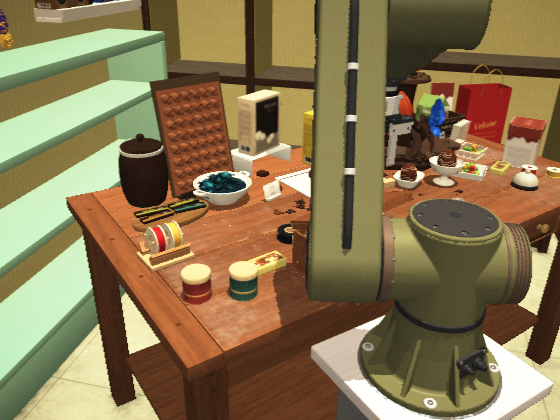

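The arm hides the stand in the scene view, while the rack at (165,245) stays clear. Next I align, then descend.

step_arm:
  steps:
    - {"x":-0.009,"y":-0.005,"z":0.02,"ax":0,"ay":0,"az":2,"claw":0.094}
    - {"x":0,"y":0,"z":0.01,"ax":0,"ay":0,"az":0,"claw":0.094}

```text
time_s: 1.15
ee_pos: [0.5375, -0.3224, 0.1289]
eef_rot: [-3.139, -0.004, 1.516]
force: [-1.2, -0.7, -0.0]
grip_width: 0.0941
```

```bash
python3 -c "
from h import *
p,d=snap('top','1',(330,160,450,240),6)
plan((.530,-.329,.066),85.8,maxd=.015)
"
```

```text
t 1.2 pos [ 0.5372 -0.3219  0.1281] rot [-179.78   -0.27   86.91] F [-0.3 -0.3 -2.1] M [-0.05 -0.09  0.01] w 0.0942
dist 0.0629 ang 1.16 rows needed 5
xyz [-0.0016 -0.0013  0.0124] rot [-0.04 -0.05  0.22]
xyz [-0.0016 -0.0013  0.0124] rot [-0.04 -0.05  0.22]
xyz [-0.0015 -0.0013  0.0124] rot [-0.04 -0.05  0.22]
xyz [-0.0015 -0.0013  0.0124] rot [-0.04 -0.05  0.22]
xyz [-0.0015 -0.0013  0.0124] rot [-0.04 -0.05  0.22]
```

View pics/top1.png

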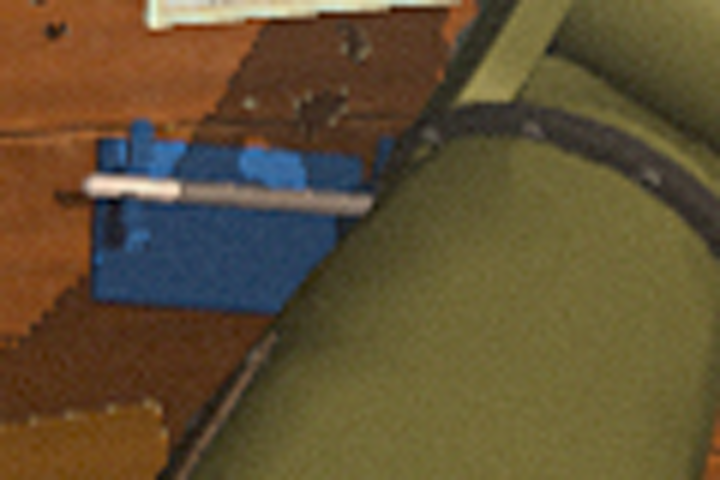

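step_arm:
  steps:
    - {"x":-0.007,"y":-0.007,"z":0.0,"ax":0,"ay":0,"az":1,"claw":0.094}
    - {"x":0,"y":0,"z":0,"ax":0,"ay":0,"az":0,"claw":0.094}

```text
time_s: 1.37
ee_pos: [0.5286, -0.3289, 0.1276]
eef_rot: [-3.136, -0.006, 1.498]
force: [-0.5, -1.2, -0.0]
grip_width: 0.0939
```

```bash
python3 -c "
from h import *
plan((.530,-.329,.066),85.8,maxd=.015)
"
```

```text
t 1.37 pos [ 0.5286 -0.3289  0.1276] rot [-179.68   -0.32   85.82] F [-0.5 -1.2 -0. ] M [ 0.01 -0.05  0.05] w 0.0939
dist 0.0616 ang 0.45 rows needed 5
xyz [-0.0001  0.0003  0.0123] rot [-0.06 -0.06  0.  ]
xyz [-0.0001  0.0003  0.0123] rot [-0.06 -0.06  0.  ]
xyz [-0.      0.0003  0.0123] rot [-0.06 -0.06  0.  ]
xyz [-0.      0.0003  0.0123] rot [-0.06 -0.06  0.  ]
xyz [-0.      0.0003  0.0123] rot [-0.06 -0.06  0.  ]
```

step_arm:
  steps:
    - {"x":0,"y":0.001,"z":0.014,"ax":-0.3,"ay":-0.3,"az":0,"claw":0.094}
    - {"x":0,"y":0,"z":0.014,"ax":0,"ay":0,"az":0,"claw":0.08}
    - {"x":0,"y":0,"z":0.014,"ax":0,"ay":0,"az":0,"claw":0.07}
    - {"x":0,"y":0,"z":0.012,"ax":0,"ay":0,"az":0,"claw":0.06}
    - {"x":0,"y":0,"z":0.005,"ax":0,"ay":0,"az":0,"claw":0.05}

```text
time_s: 1.78
ee_pos: [0.5286, -0.3335, 0.073]
eef_rot: [3.134, 0.005, 1.491]
force: [0.1, -0.3, -0.6]
grip_width: 0.0707
```

```bash
python3 -c "
from h import *
plan((.530,-.329,.066),85.8,maxd=.015)
"
```

```text
t 1.78 pos [ 0.5286 -0.3335  0.073 ] rot [179.58   0.26  85.45] F [ 0.1 -0.3 -0.6] M [ 0.   -0.12  0.05] w 0.0707
dist 0.0085 ang 0.61 rows needed 1
xyz [0.0047 0.001  0.007 ] rot [ 0.42  0.26 -0.35]
```

step_arm:
  steps:
    - {"x":0.005,"y":0.001,"z":0.007,"ax":0.4,"ay":0.3,"az":0.2,"claw":0.045}
    - {"x":0,"y":0,"z":0,"ax":0,"ay":0,"az":0,"claw":0.035}

```text
time_s: 1.95
ee_pos: [0.5295, -0.3289, 0.0655]
eef_rot: [-3.141, -0.001, 1.486]
force: [-1.0, 0.0, -1.1]
grip_width: 0.0575
```

```bash
python3 -c "
from h import *
plan((.530,-.329,.066),85.8,maxd=.015)
"
```

```text
t 1.95 pos [ 0.5295 -0.3289  0.0655] rot [-1.7997e+02 -8.0000e-02  8.5140e+01] F [-1.   0.  -1.1] M [ 0.02 -0.05 -0.01] w 0.0575
dist 0.0008 ang 0.66 rows needed 1
xyz [-0.0001  0.0005 -0.0005] rot [-0.03 -0.08 -0.66]
```

step_arm:
  steps:
    - {"x":0,"y":0,"z":0,"ax":0,"ay":0,"az":-0.7,"claw":0.03}
    - {"x":0,"y":0,"z":0,"ax":0,"ay":0,"az":0,"claw":0.024}
    - {"x":0,"y":0,"z":0,"ax":0,"ay":0,"az":0,"claw":0.018}
    - {"x":0,"y":0,"z":0,"ax":0,"ay":0,"az":0,"claw":0.01}
    - {"x":0,"y":0,"z":0,"ax":0,"ay":0,"az":0,"claw":0}
  grip_force: 55

```text
time_s: 2.37
ee_pos: [0.5304, -0.3293, 0.0679]
eef_rot: [3.14, 0.0, 1.5]
force: [-6.1, 0.0, 1.5]
grip_width: 0.0239
```

```bash
python3 -c "
from h import *
plan((.530,-.329,.066),85.8,maxd=.015)
"
```

```text
t 2.37 pos [ 0.5304 -0.3293  0.0679] rot [179.9    0.    85.94] F [-6.1  0.   1.5] M [-0.07  1.29  0.04] w 0.0239
dist 0.0019 ang 0.17 rows needed 1
xyz [ 0.0002 -0.0004  0.0019] rot [0.1  0.   0.14]
```

step_arm:
  steps:
    - {"x":0,"y":0,"z":0.001,"ax":0,"ay":0,"az":0,"claw":0}
    - {"x":0,"y":0,"z":0,"ax":0,"ay":0,"az":0,"claw":0}
    - {"x":0,"y":0,"z":0,"ax":0,"ay":0,"az":0,"claw":0}

```text
time_s: 2.62
ee_pos: [0.5296, -0.3294, 0.0681]
eef_rot: [3.141, 0.0, 1.5]
force: [-0.3, -0.1, -1.3]
grip_width: 0.0215
```

```bash
python3 -c "
from h import *
plan((.530,-.329,.16),85.8,maxd=.03)
"
```

```text
t 2.62 pos [ 0.5296 -0.3294  0.0681] rot [1.7998e+02 1.0000e-02 8.5950e+01] F [-0.3 -0.1 -1.3] M [-0.07 -0.05 -0.06] w 0.0215
dist 0.0919 ang 0.15 rows needed 4
xyz [ 0.0001  0.0001 -0.023 ] rot [0.   0.   0.04]
xyz [ 0.0001  0.0001 -0.023 ] rot [0.   0.   0.04]
xyz [ 0.0001  0.0001 -0.023 ] rot [0.   0.   0.04]
xyz [ 0.0001  0.0001 -0.023 ] rot [0.   0.   0.04]
```

step_arm:
  steps:
    - {"x":0,"y":0,"z":-0.01,"ax":0,"ay":0,"az":0,"claw":0}
    - {"x":0,"y":0,"z":-0.025,"ax":0,"ay":0,"az":0,"claw":0}
    - {"x":0,"y":0,"z":-0.03,"ax":0,"ay":0,"az":0,"claw":0}
    - {"x":0,"y":0,"z":-0.025,"ax":0,"ay":0,"az":0,"claw":0}
    - {"x":0,"y":0,"z":-0.005,"ax":0,"ay":0,"az":0,"claw":0}

```text
time_s: 3.03
ee_pos: [0.5289, -0.3288, 0.1667]
eef_rot: [-3.139, -0.002, 1.5]
force: [-0.3, -0.1, -0.2]
grip_width: 0.0217
```

```bash
python3 -c "
from h import *
p,d=snap('top','2',(320,150,450,240),6)
plan((.58,.0,.19),95.2,maxd=.038)
"
```

```text
t 3.08 pos [ 0.5288 -0.3288  0.1659] rot [-1.7983e+02 -1.0000e-01  8.5950e+01] F [-0.6  0.1 -0.1] M [-0.12 -0.1  -0.02] w 0.0216
dist 0.3336 ang 9.25 rows needed 9
xyz [ 0.0368  0.0031 -0.0026] rot [-0.02 -0.01 -1.03]
xyz [ 0.0368  0.0037 -0.0026] rot [-0.02 -0.01 -1.03]
xyz [ 0.0367  0.0044 -0.0026] rot [-0.02 -0.01 -1.03]
xyz [ 0.0366  0.0051 -0.0026] rot [-0.02 -0.01 -1.03]
xyz [ 0.0365  0.0057 -0.0027] rot [-0.02 -0.01 -1.03]
```

View pics/top2.png

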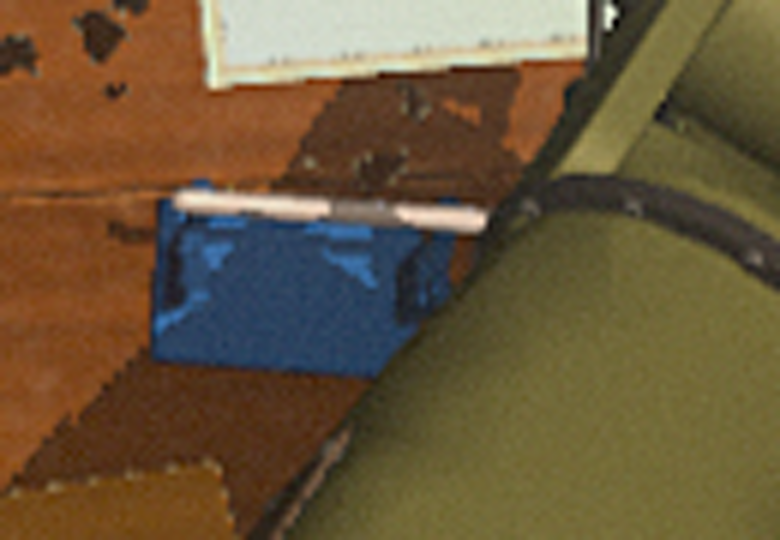

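```bash
python3 -c "
from h import *
z=np.load('pics/top2.npz');Q=cloud('top',z['d'])
P=Q[176:194,346:402].reshape(-1,3);P=P[P[:,2]>.14]
t=(P[:,:2]-[.5288,-.3288])@[.0732,.9973]
print(len(P),np.polyfit(t,P[:,2],1),t.min(),t.max())
hsv=cv2.cvtColor(z['p'],cv2.COLOR_RGB2HSV)
m=((hsv[...,1]<90)&(hsv[...,2]>90)); m[:179]=0;m[190:]=0;m[:,:346]=0;m[:,401:]=0
cols=[u for u in range(350,400) if m[:,u].any()];rows=[np.where(m[:,u])[0].mean() for u in cols]
k=np.polyfit(cols,rows,1)
w=onz('top',np.array([348.8,395.]),np.polyval(k,np.array([348.8,395.])),.183);print(w,np.degrees(np.arctan2(-(w[0]-w[1])[0],(w[0]-w[1])[1])))
print((w[0]-[.5288,-.3288,0])[:2]@[.0732,.9973])
plan((.617,.042,.12),95.2,maxd=.038)
"
```

```text
223 [0.08053499 0.19953693] 0.040493064060078326 0.1677618001370548
[[ 0.54276467 -0.16166817  0.183     ]
 [ 0.53512009 -0.27491025  0.183     ]] -3.861980501172557
0.16770278480405937
t 3.08 pos [ 0.5288 -0.3288  0.1659] rot [-1.7983e+02 -1.0000e-01  8.5950e+01] F [-0.6  0.1 -0.1] M [-0.12 -0.1  -0.02] w 0.0216
dist 0.3838 ang 9.25 rows needed 11
xyz [0.0342 0.0056 0.0042] rot [-0.01 -0.01 -0.84]
xyz [0.0341 0.0061 0.0042] rot [-0.01 -0.01 -0.84]
xyz [0.034  0.0066 0.0042] rot [-0.01 -0.01 -0.84]
xyz [0.0339 0.0071 0.0042] rot [-0.01 -0.01 -0.84]
xyz [0.0338 0.0076 0.0042] rot [-0.01 -0.01 -0.84]
```

```bash
python3 -c "
from h import *
z=np.load('pics/top2.npz');Q=cloud('top',z['d'])
for u in range(348,400,4):
  c=Q[176:194,u]; print(u,c[c[:,2]>.1].round(3).tolist())
"
```

```text
348 []
352 [[0.543, -0.169, 0.19], [0.54, -0.168, 0.19], [0.538, -0.169, 0.188], [0.537, -0.169, 0.185]]
356 [[0.543, -0.179, 0.188], [0.541, -0.179, 0.188], [0.539, -0.179, 0.187], [0.536, -0.179, 0.185]]
360 [[0.542, -0.19, 0.181], [0.538, -0.188, 0.188], [0.536, -0.188, 0.187]]
364 [[0.541, -0.198, 0.188], [0.538, -0.198, 0.189], [0.536, -0.198, 0.186], [0.534, -0.198, 0.185]]
368 [[0.541, -0.208, 0.187], [0.539, -0.208, 0.187], [0.536, -0.208, 0.187], [0.534, -0.208, 0.188]]
372 [[0.542, -0.218, 0.186], [0.538, -0.217, 0.191], [0.536, -0.217, 0.189], [0.535, -0.219, 0.183]]
376 [[0.538, -0.227, 0.189], [0.536, -0.227, 0.188], [0.534, -0.228, 0.185], [0.532, -0.229, 0.182]]
380 [[0.539, -0.238, 0.186], [0.536, -0.237, 0.19], [0.533, -0.237, 0.19], [0.532, -0.238, 0.184]]
384 [[0.539, -0.247, 0.187], [0.536, -0.247, 0.19], [0.534, -0.247, 0.188], [0.531, -0.247, 0.188]]
388 [[0.539, -0.257, 0.186], [0.537, -0.257, 0.186], [0.534, -0.257, 0.188], [0.531, -0.257, 0.187]]
392 [[0.537, -0.267, 0.185], [0.533, -0.266, 0.189], [0.531, -0.266, 0.188], [0.53, -0.268, 0.18]]
396 [[0.558, -0.298, 0.1], [0.536, -0.276, 0.187], [0.533, -0.276, 0.19], [0.532, -0.277, 0.185], [0.529, -0.276, 0.187]]
```

step_arm:
  steps:
    - {"x":0.034,"y":0.006,"z":0.002,"ax":0,"ay":0,"az":-0.8,"claw":0}
    - {"x":0.034,"y":0.006,"z":0.004,"ax":0,"ay":0,"az":-0.8,"claw":0}
    - {"x":0.034,"y":0.007,"z":0.004,"ax":0,"ay":0,"az":-0.8,"claw":0}
    - {"x":0.034,"y":0.007,"z":0.004,"ax":0,"ay":0,"az":-0.8,"claw":0}
    - {"x":0.034,"y":0.008,"z":0.004,"ax":0,"ay":0,"az":-0.8,"claw":0}

```text
time_s: 3.5
ee_pos: [0.5687, -0.1602, 0.1433]
eef_rot: [-3.137, -0.001, 1.563]
force: [1.4, -0.2, -0.7]
grip_width: 0.0218
```

```bash
python3 -c "
from h import *
plan((.617,.038,.12),95.2,maxd=.038)"
```

```text
t 3.5 pos [ 0.5687 -0.1602  0.1433] rot [-1.7974e+02 -7.0000e-02  8.9540e+01] F [ 1.4 -0.2 -0.7] M [-0.09 -0.08  0.02] w 0.0218
dist 0.2054 ang 5.67 rows needed 6
xyz [0.0331 0.0078 0.0039] rot [-0.04 -0.01 -0.94]
xyz [0.033  0.0083 0.0039] rot [-0.04 -0.01 -0.94]
xyz [0.0328 0.0089 0.0039] rot [-0.04 -0.01 -0.94]
xyz [0.0327 0.0094 0.0039] rot [-0.04 -0.01 -0.94]
xyz [0.0325 0.01   0.0039] rot [-0.04 -0.01 -0.94]
```

step_arm:
  steps:
    - {"x":0.033,"y":0.008,"z":0.005,"ax":0,"ay":0,"az":-0.9,"claw":0}
    - {"x":0.033,"y":0.008,"z":0.005,"ax":0,"ay":0,"az":-0.9,"claw":0}
    - {"x":0.033,"y":0.009,"z":0.005,"ax":0,"ay":0,"az":-0.9,"claw":0}
    - {"x":0.03,"y":0.009,"z":0.005,"ax":0,"ay":0,"az":-0.9,"claw":0}
    - {"x":0.025,"y":0.009,"z":0.005,"ax":0,"ay":0,"az":-0.9,"claw":0}

```text
time_s: 3.92
ee_pos: [0.6062, 0.0046, 0.1105]
eef_rot: [-3.13, -0.003, 1.646]
force: [0.2, -0.3, -0.4]
grip_width: 0.0214
```

step_arm:
  steps:
    - {"x":0.005,"y":0.001,"z":0.005,"ax":0,"ay":0,"az":-0.8,"claw":0}
    - {"x":0,"y":0,"z":0,"ax":0,"ay":0,"az":0,"claw":0}

```text
time_s: 4.08
ee_pos: [0.6059, 0.0151, 0.1014]
eef_rot: [-3.126, -0.005, 1.667]
force: [-0.0, 0.8, -1.3]
grip_width: 0.0217
```

```bash
python3 -c "
from h import *
snap('scene','3',(120,190,280,300),5)
snap('top','3',(155,120,285,220),6)
plan((.617,.038,.10),95.2,maxd=.038)"
```

```text
t 4.18 pos [0.6062 0.0134 0.1027] rot [-179.17   -0.25   95.33] F [-0.2 -0.5 -0.7] M [-0.12 -0.1   0.04] w 0.0216
dist 0.027 ang 0.88 rows needed 1
xyz [0.0235 0.0131 0.0026] rot [-0.83 -0.25  0.13]
```

View pics/top3.png

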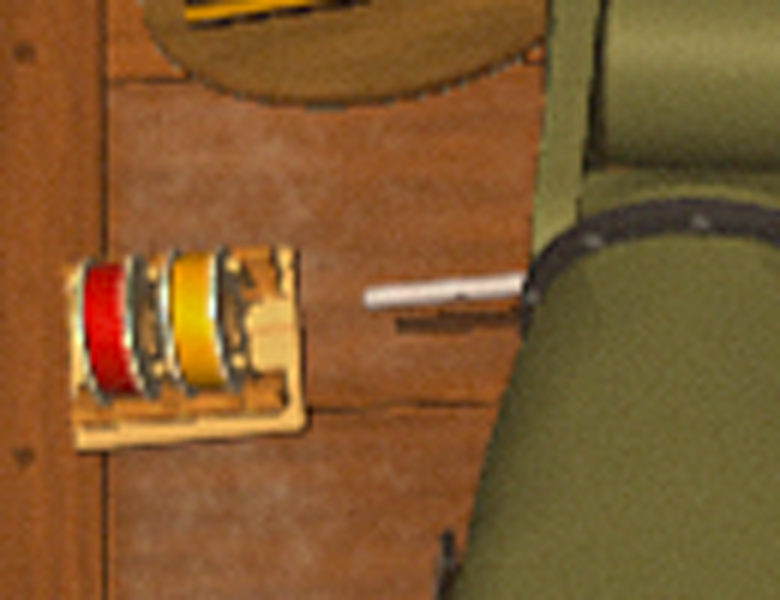

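View pics/scene3.png

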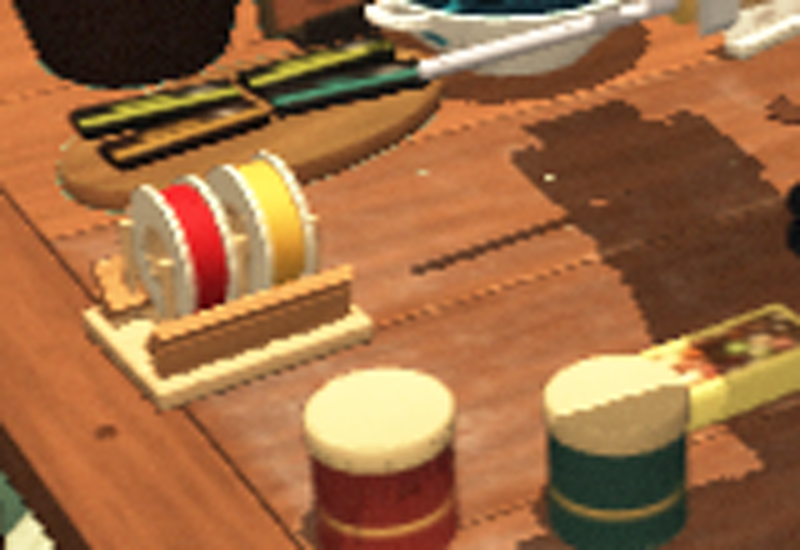

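```bash
cat >> h.py <<'E'
def tri(a,b):
    o1,d1=ray("top",*a);o2,d2=ray("scene",*b)
    d1=d1/np.linalg.norm(d1);d2=d2/np.linalg.norm(d2)
    A=np.stack([d1,-d2],1);t=np.linalg.lstsq(A,o2-o1,rcond=None)[0]
    p,q=o1+t[0]*d1,o2+t[1]*d2; return (p+q)/2,np.linalg.norm(p-q)
def barline(tag,box,n="top",smax=60,vmin=130):
    z=np.load(f"pics/{n}{tag}.npz");hsv=cv2.cvtColor(z['p'],cv2.COLOR_RGB2HSV)
    m=((hsv[...,1]<smax)&(hsv[...,2]>vmin)).astype(np.uint8); w=np.zeros_like(m); a,b,c,e=box; w[b:e,a:c]=m[b:e,a:c]
    pts=np.argwhere(w)[:,::-1].astype(np.float32); l=cv2.fitLine(pts,cv2.DIST_HUBER,0,.01,.01).ravel()
    return l,pts
E
python3 - <<'E'
from h import *
print(tri((215.6,169.2),(203.3,204.3)))
l,pts=barline("3",(213,160,241,175)); print(l,len(pts),pts[:,0].min())
k=l[1]/l[0]; f=lambda u:l[3]+k*(u-l[2])
w=onz("top",np.array([215.5,240.]),np.array([f(215.5),f(240)]),.1197); print(w,np.degrees(np.arctan2(-(w[0]-w[1])[0],(w[0]-w[1])[1])))
ls,ps=barline("3",(200,188,250,207),"scene",60,130); print(ls,len(ps),ps[:,0].min())
# predict scene pixels
s=ctrl.get_obs();M=R.from_euler('xyz',s['eef_rot']).as_matrix();p=s['ee_pos']
for t in (.17,.1):
    q=p+M@[t,0,-.017]; print(q,proj("top",q),proj("scene",q), "scene line v",ls[3]+ls[1]/ls[0]*(proj("scene",q)[0]-ls[2]),"top line",f(proj("top",q)[0]))
E
```

```text
(array([0.59213201, 0.18052499, 0.11822413]), np.float64(0.0005404500571435103))
[ 9.9574745e-01 -9.2124909e-02  2.2808559e+02  1.6809793e+02] 63 216.0
[[0.59173912 0.1807643  0.1197    ]
 [0.59807025 0.11587601 0.1197    ]] 5.5726923698336535
[  0.9677944   -0.25174177 226.952      196.12369   ] 275 200.0
[0.5906762  0.18263192 0.12038725] [214.7406599  169.58815648] [202.58500379 203.88513302] scene line v 202.46200658758013 top line 169.33258152904295
[0.59717932 0.1129353  0.12008517] [241.08517898 167.28954449] [227.29265623 197.10438153] scene line v 196.0350754882212 top line 166.89523003992377
```

```bash
python3 -c "
from h import *
plan((.6157,.0532,.039),95.4,maxd=.03)"
```

```text
t 4.18 pos [0.6062 0.0134 0.1027] rot [-179.17   -0.25   95.33] F [-0.2 -0.5 -0.7] M [-0.12 -0.1   0.04] w 0.0216
dist 0.0757 ang 0.87 rows needed 3
xyz [0.0128 0.0047 0.0212] rot [-0.28 -0.08 -0.02]
xyz [0.0128 0.0046 0.0212] rot [-0.28 -0.08 -0.02]
xyz [0.0129 0.0045 0.0212] rot [-0.28 -0.08 -0.02]
```

step_arm:
  steps:
    - {"x":0.01,"y":0.004,"z":0.018,"ax":-0.3,"ay":-0.1,"az":0,"claw":0}
    - {"x":0.01,"y":0.003,"z":0.018,"ax":-0.3,"ay":-0.1,"az":0,"claw":0}
    - {"x":0.01,"y":0.003,"z":0.015,"ax":-0.2,"ay":-0.1,"az":0,"claw":0}
    - {"x":0.005,"y":0.002,"z":0.008,"ax":0,"ay":0,"az":0,"claw":0}
    - {"x":0,"y":0,"z":0,"ax":0,"ay":0,"az":0,"claw":0}

```text
time_s: 4.6
ee_pos: [0.6157, 0.0429, 0.0434]
eef_rot: [3.138, 0.003, 1.653]
force: [-0.0, 0.2, -0.9]
grip_width: 0.0214
```

```bash
python3 -c "
from h import *
plan((.6157,.0532,.039),95.4,maxd=.03)"
```

```text
t 4.6 pos [0.6157 0.0429 0.0434] rot [1.7978e+02 1.5000e-01 9.4730e+01] F [-0.   0.2 -0.9] M [-0.09 -0.06  0.04] w 0.0214
dist 0.0112 ang 0.72 rows needed 1
xyz [0.0103 0.0009 0.0044] rot [ 0.22  0.15 -0.67]
```

step_arm:
  steps:
    - {"x":0.008,"y":0.001,"z":0.004,"ax":0.2,"ay":0.1,"az":-0.7,"claw":0}
    - {"x":0,"y":0,"z":0,"ax":0,"ay":0,"az":0,"claw":0}

```text
time_s: 4.77
ee_pos: [0.6163, 0.0494, 0.04]
eef_rot: [3.141, 0.001, 1.664]
force: [-0.1, 0.4, -1.8]
grip_width: 0.0218
```

```bash
python3 -c "
from h import *
snap('scene','4',(120,190,280,300),5)
snap('top','4',(155,140,255,215),8)
plan((.6157,.0532,.039),95.4,maxd=.03)"
```

```text
t 4.87 pos [0.6168 0.0488 0.041 ] rot [1.7989e+02 7.0000e-02 9.5300e+01] F [-0.   0.6 -1.7] M [-0.04 -0.08  0.02] w 0.0216
dist 0.005 ang 0.17 rows needed 1
xyz [ 0.0045 -0.0007  0.0019] rot [ 0.11  0.07 -0.1 ]
```

View pics/top4.png

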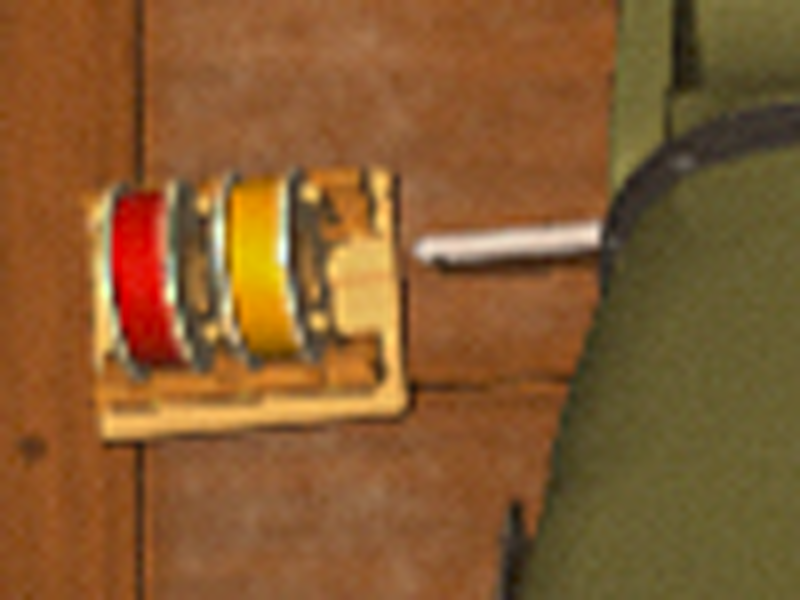

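View pics/scene4.png

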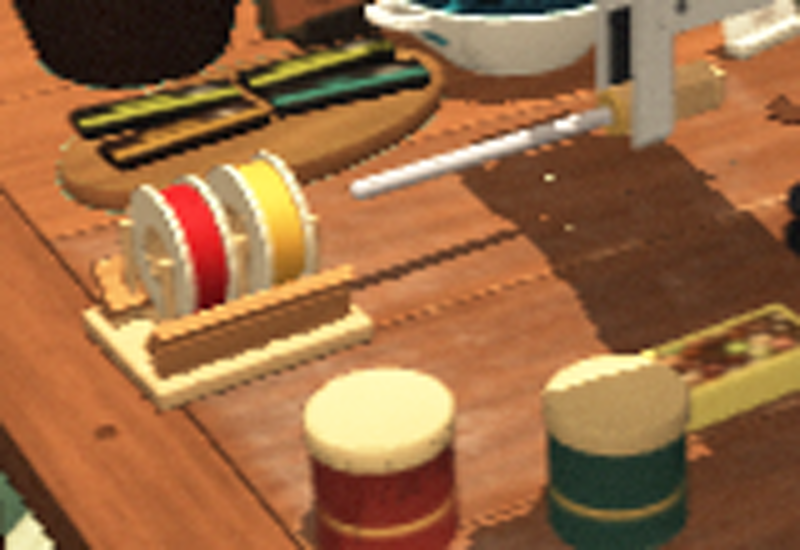

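```bash
cat >> h.py <<'E'
C=np.array([.5947,.2881]); dr=np.array([-np.sin(np.radians(5.4)),np.cos(np.radians(5.4))]); nr=np.array([dr[1],-dr[0]])
def rk(p): q=np.asarray(p)[...,:2]-C; return np.stack([q@nr,q@dr,np.asarray(p)[...,2]],-1).round(4)
E
python3 - <<'E'
from h import *
t,e=tri((155+417/8-.4,140+249/8-.4),(120+353/5-.4,190+189/5-.4)); print("tip",t,e,"rack x,y,z",rk(t))
l,pts=barline("4",(207,160,230,176)); k=l[1]/l[0]; f=lambda u:l[3]+k*(u-l[2])
w=onz("top",np.array([208.,230.]),np.array([f(208),f(230)]),.057); print("bar rack",rk(w),w,len(pts))
s=ctrl.get_obs();M=R.from_euler('xyz',s['eef_rot']).as_matrix();p=s['ee_pos']
for tt in (.17,.1): print("FK",rk(p+M@[tt,0,-.017]))
E
```

```text
tip [0.60222837 0.21512166 0.05879338] 0.0019066060624404475 rack x,y,z [ 0.0006 -0.0734  0.0588]
bar rack [[ 0.0009 -0.0758  0.057 ]
 [ 0.0008 -0.1376  0.057 ]] [[0.60271868 0.21272917 0.057     ]
 [0.60843969 0.15115797 0.057     ]] 54
FK [-0.0003 -0.0703  0.0577]
FK [-0.0004 -0.1403  0.0578]
```

step_arm:
  steps:
    - {"x":0.01,"y":-0.001,"z":0.001,"ax":0,"ay":0,"az":0,"claw":0}
    - {"x":0.012,"y":0,"z":0.001,"ax":0,"ay":0,"az":0,"claw":0}
    - {"x":0.01,"y":0,"z":0,"ax":0,"ay":0,"az":0,"claw":0}

```text
time_s: 5.12
ee_pos: [0.6135, 0.0805, 0.0406]
eef_rot: [3.137, 0.002, 1.66]
force: [0.5, 0.1, -0.6]
grip_width: 0.0214
```

```bash
python3 -c "
from h import *
plan((.6016,.2041,.039),95.4,maxd=.014)"
```

```text
t 5.12 pos [0.6135 0.0805 0.0406] rot [1.7974e+02 9.0000e-02 9.5110e+01] F [ 0.5  0.1 -0.6] M [-0.18 -0.09 -0.03] w 0.0214
dist 0.1242 ang 0.41 rows needed 9
xyz [ 0.0138 -0.0001  0.0002] rot [ 0.03  0.01 -0.03]
xyz [ 0.0138 -0.0001  0.0002] rot [ 0.03  0.01 -0.03]
xyz [ 0.0138 -0.0001  0.0002] rot [ 0.03  0.01 -0.03]
xyz [ 0.0138 -0.0001  0.0002] rot [ 0.03  0.01 -0.03]
xyz [ 0.0138 -0.0001  0.0002] rot [ 0.03  0.01 -0.03]
```

step_arm:
  steps:
    - {"x":0.014,"y":0,"z":0.001,"ax":0.2,"ay":0.1,"az":-0.3,"claw":0}
    - {"x":0.014,"y":0,"z":0,"ax":0,"ay":0,"az":0,"claw":0}
    - {"x":0.014,"y":0,"z":0,"ax":0,"ay":0,"az":0,"claw":0}

```text
time_s: 5.37
ee_pos: [0.6091, 0.127, 0.0401]
eef_rot: [3.14, -0.0, 1.666]
force: [0.3, -0.3, -0.7]
grip_width: 0.0216
```

```bash
python3 -c "
from h import *
plan((.6016,.2041,.039),95.4,maxd=.014)
snap('scene','5',(120,190,280,300),5)"
```

```text
t 5.37 pos [0.6091 0.127  0.0401] rot [ 1.7991e+02 -3.0000e-02  9.5460e+01] F [ 0.3 -0.3 -0.7] M [-0.1  -0.07 -0.02] w 0.0216
dist 0.0775 ang 0.11 rows needed 6
xyz [ 0.0129 -0.      0.0002] rot [ 0.02 -0.    0.01]
xyz [ 0.0129 -0.      0.0002] rot [ 0.02 -0.    0.01]
xyz [ 0.0129 -0.      0.0002] rot [ 0.02 -0.    0.01]
xyz [ 0.0129 -0.      0.0002] rot [ 0.02 -0.    0.01]
xyz [ 0.0129 -0.      0.0002] rot [ 0.02 -0.    0.01]
```

View pics/scene5.png

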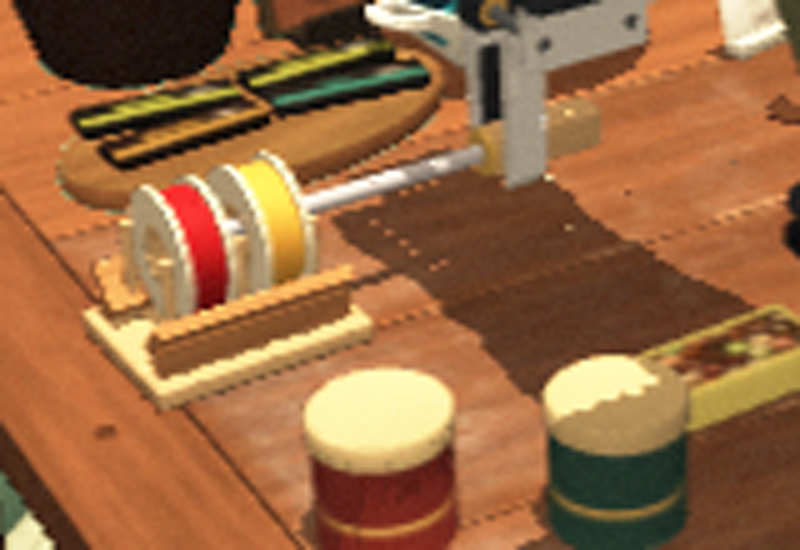

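The bar is through the gold spool, with its tip just before the red one at about (228,228) in the crop, and there's no contact force. I'll continue.

step_arm:
  steps:
    - {"x":0.013,"y":0,"z":0,"ax":0,"ay":0,"az":0,"claw":0}
    - {"x":0.013,"y":0,"z":0,"ax":0,"ay":0,"az":0,"claw":0}
    - {"x":0.011,"y":0,"z":0,"ax":0,"ay":0,"az":0,"claw":0}

```text
time_s: 5.67
ee_pos: [0.6044, 0.1705, 0.0402]
eef_rot: [3.14, -0.001, 1.67]
force: [-0.3, -0.0, -1.6]
grip_width: 0.0216
```

```bash
python3 -c "
from h import *
plan((.6016,.2041,.039),95.4,maxd=.014)
snap('scene','6',(120,190,280,300),5)"
```

```text
t 5.67 pos [0.6044 0.1705 0.0402] rot [ 1.7992e+02 -5.0000e-02  9.5670e+01] F [-0.3 -0.  -1.6] M [-0.09 -0.1  -0.03] w 0.0216
dist 0.0337 ang 0.29 rows needed 3
xyz [0.0112 0.0002 0.0004] rot [ 0.03 -0.02  0.09]
xyz [0.0112 0.0002 0.0004] rot [ 0.03 -0.02  0.09]
xyz [0.0112 0.0001 0.0004] rot [ 0.03 -0.02  0.09]
```

View pics/scene6.png

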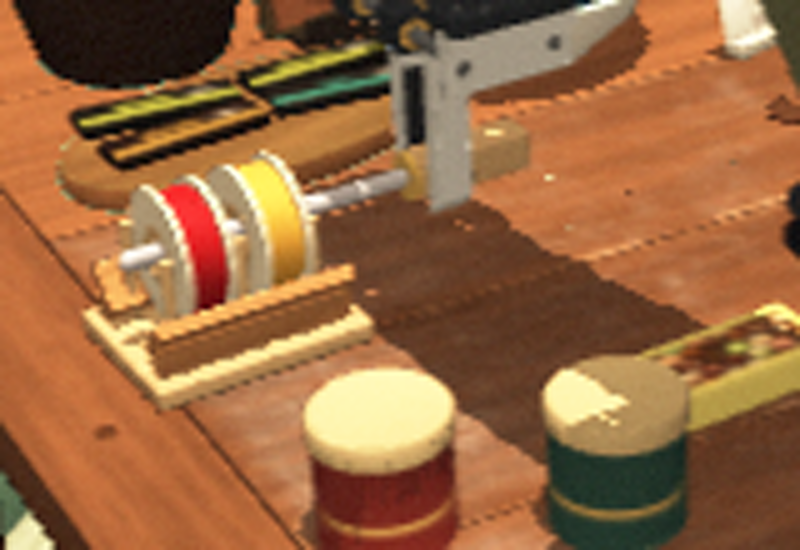

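step_arm:
  steps:
    - {"x":0.012,"y":0,"z":0,"ax":0,"ay":0,"az":0.2,"claw":0}
    - {"x":0.011,"y":0,"z":0,"ax":0,"ay":0,"az":0,"claw":0}
    - {"x":0.008,"y":0,"z":0,"ax":0,"ay":0,"az":0,"claw":0}
    - {"x":0,"y":0,"z":0,"ax":0,"ay":0,"az":0,"claw":0}

```text
time_s: 6.05
ee_pos: [0.6005, 0.2066, 0.0401]
eef_rot: [3.14, -0.001, 1.669]
force: [-0.1, 0.2, -1.0]
grip_width: 0.0216
```

```bash
python3 -c "
from h import *
plan((.6016,.2041,.039),95.4,maxd=.014)
snap('scene','7',(120,190,280,300),5)
snap('top','7',(155,140,255,215),8)
"
```

```text
t 6.05 pos [0.6005 0.2066 0.0401] rot [ 1.7992e+02 -7.0000e-02  9.5650e+01] F [-0.1  0.2 -1. ] M [-0.09 -0.13 -0.03] w 0.0216
dist 0.003 ang 0.27 rows needed 1
xyz [-0.0026  0.0008  0.0011] rot [ 0.08 -0.07  0.25]
```

View pics/scene7.png

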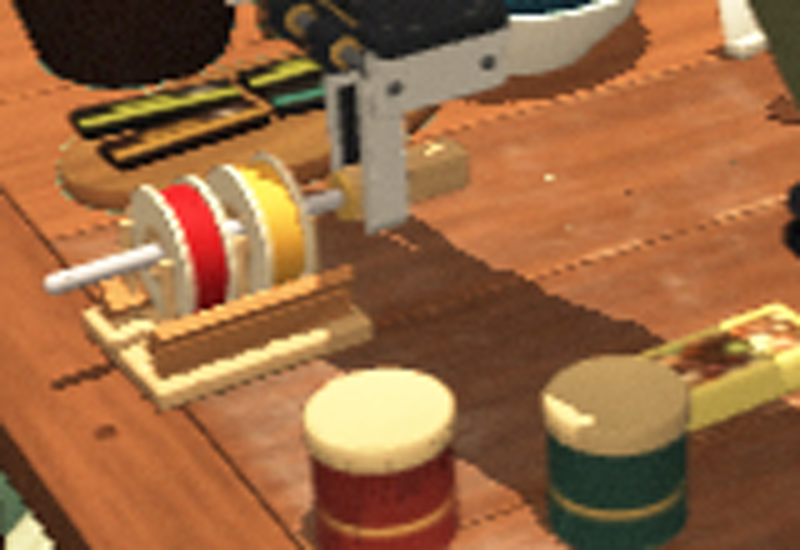

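View pics/top7.png

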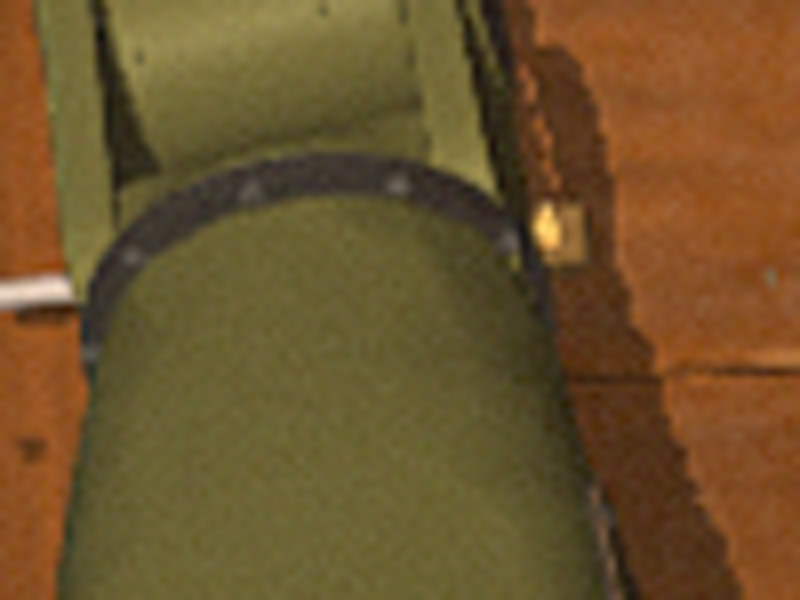

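step_arm:
  steps:
    - {"x":-0.002,"y":0.0005,"z":-0.003,"ax":0,"ay":0,"az":0.2,"claw":0}
    - {"x":0,"y":0,"z":-0.006,"ax":0,"ay":0,"az":0,"claw":0}
    - {"x":0,"y":0,"z":-0.008,"ax":0,"ay":0,"az":0,"claw":0}
    - {"x":0,"y":0,"z":-0.008,"ax":0,"ay":0,"az":0,"claw":0}
    - {"x":0,"y":0,"z":-0.004,"ax":0,"ay":0,"az":0,"claw":0}

```text
time_s: 6.57
ee_pos: [0.6014, 0.2004, 0.0709]
eef_rot: [-3.141, -0.0, 1.662]
force: [0.3, -0.1, -1.9]
grip_width: 0.0215
```

```bash
python3 -c "
from h import *
plan((.6010,.2045,.165),95.4,maxd=.014)
snap('scene','8',(120,170,280,280),5)
"
```

```text
t 6.57 pos [0.6014 0.2004 0.0709] rot [-179.96   -0.     95.25] F [ 0.3 -0.1 -1.9] M [-0.14 -0.14  0.06] w 0.0215
dist 0.0942 ang 0.16 rows needed 7
xyz [ 0.0006 -0.     -0.0134] rot [-0.01 -0.   -0.02]
xyz [ 0.0006 -0.     -0.0134] rot [-0.01 -0.   -0.02]
xyz [ 0.0006 -0.     -0.0134] rot [-0.01 -0.   -0.02]
xyz [ 0.0006 -0.     -0.0134] rot [-0.01 -0.   -0.02]
xyz [ 0.0006 -0.     -0.0134] rot [-0.01 -0.   -0.02]
```

View pics/scene8.png

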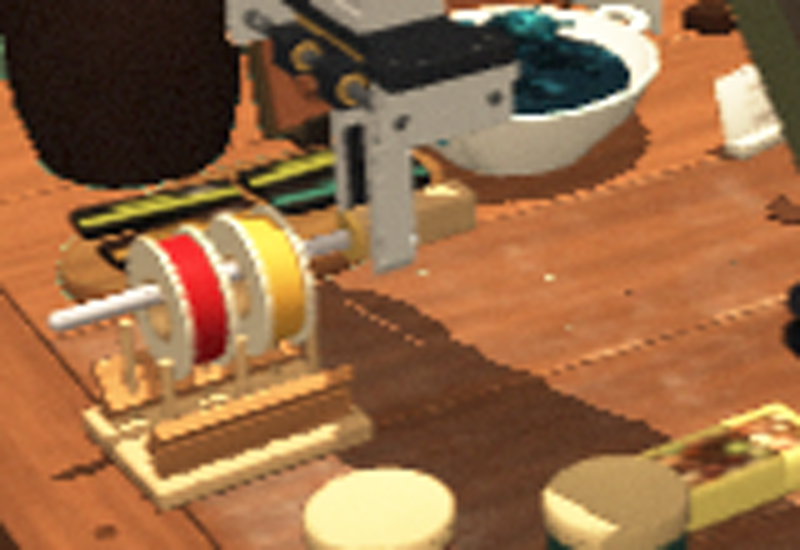

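Both spools, red at about (200,300) and gold at about (275,280), hang on the bar and are leaving the rack. I'll keep lifting.

step_arm:
  steps:
    - {"x":0,"y":0,"z":-0.006,"ax":0,"ay":0,"az":0,"claw":0}
    - {"x":0,"y":0,"z":-0.009,"ax":0,"ay":0,"az":0,"claw":0}
    - {"x":0,"y":0,"z":-0.012,"ax":0,"ay":0,"az":0,"claw":0}
    - {"x":0,"y":0,"z":-0.014,"ax":0,"ay":0,"az":0,"claw":0}
    - {"x":0,"y":0,"z":-0.014,"ax":0,"ay":0,"az":0,"claw":0}

```text
time_s: 7.03
ee_pos: [0.6006, 0.2, 0.1291]
eef_rot: [-3.138, 0.001, 1.662]
force: [0.5, -0.6, -3.3]
grip_width: 0.0216
```

step_arm:
  steps:
    - {"x":0,"y":0,"z":-0.012,"ax":0,"ay":0,"az":0,"claw":0}
    - {"x":0,"y":0,"z":-0.009,"ax":0,"ay":0,"az":0,"claw":0}
    - {"x":0,"y":0,"z":-0.005,"ax":0,"ay":0,"az":0,"claw":0}
    - {"x":0,"y":0,"z":0,"ax":0,"ay":0,"az":0,"claw":0}

```text
time_s: 7.37
ee_pos: [0.6018, 0.2004, 0.163]
eef_rot: [3.139, -0.0, 1.663]
force: [0.4, -1.2, -2.6]
grip_width: 0.0215
```

```bash
python3 -c "
from h import *
plan((.5296,-.3294,.175),85.95,maxd=.02)
snap('scene','9',(120,140,280,260),5)
"
```

```text
t 7.37 pos [0.6018 0.2004 0.163 ] rot [ 1.7984e+02 -3.0000e-02  9.5260e+01] F [ 0.4 -1.2 -2.6] M [-0.2  -0.08 -0.01] w 0.0215
dist 0.5348 ang 9.31 rows needed 27
xyz [-0.0193 -0.0045 -0.0005] rot [ 0.01 -0.    0.34]
xyz [-0.0193 -0.0043 -0.0005] rot [ 0.01 -0.    0.34]
xyz [-0.0193 -0.0042 -0.0005] rot [ 0.01 -0.    0.34]
xyz [-0.0194 -0.0041 -0.0005] rot [ 0.01 -0.    0.34]
xyz [-0.0194 -0.004  -0.0005] rot [ 0.01 -0.    0.34]
```

View pics/scene9.png

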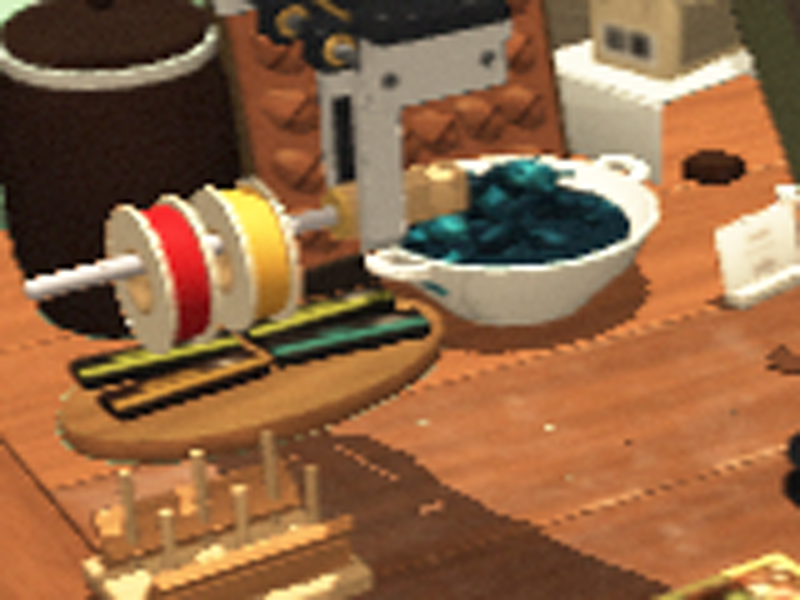

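step_arm:
  steps:
    - {"x":-0.003,"y":-0.001,"z":-0.001,"ax":0,"ay":0,"az":0.2,"claw":0}
    - {"x":-0.006,"y":-0.001,"z":-0.001,"ax":0,"ay":0,"az":0.2,"claw":0}
    - {"x":-0.009,"y":-0.002,"z":-0.001,"ax":0,"ay":0,"az":0.2,"claw":0}
    - {"x":-0.012,"y":-0.003,"z":-0.001,"ax":0,"ay":0,"az":0.3,"claw":0}
    - {"x":-0.014,"y":-0.003,"z":-0.001,"ax":0,"ay":0,"az":0.3,"claw":0}

```text
time_s: 7.83
ee_pos: [0.5935, 0.1536, 0.1645]
eef_rot: [-3.139, 0.0, 1.642]
force: [0.4, -0.4, -2.2]
grip_width: 0.022
```

step_arm:
  steps:
    - {"x":-0.015,"y":-0.004,"z":-0.001,"ax":0,"ay":0,"az":0.3,"claw":0}
    - {"x":-0.016,"y":-0.004,"z":-0.001,"ax":0,"ay":0,"az":0.3,"claw":0}
    - {"x":-0.016,"y":-0.004,"z":-0.001,"ax":0,"ay":0,"az":0.3,"claw":0}
    - {"x":-0.016,"y":-0.004,"z":0,"ax":0,"ay":0,"az":0.3,"claw":0}
    - {"x":-0.016,"y":-0.004,"z":0,"ax":0,"ay":0,"az":0.3,"claw":0}

```text
time_s: 8.25
ee_pos: [0.5756, 0.0636, 0.1673]
eef_rot: [-3.138, 0.001, 1.611]
force: [-0.5, -0.2, -2.2]
grip_width: 0.0221
```

```bash
python3 -c "
from h import *
plan((.5296,-.3294,.175),85.95,maxd=.018)
"
```

```text
t 8.25 pos [0.5756 0.0636 0.1673] rot [-1.7977e+02  6.0000e-02  9.2290e+01] F [-0.5 -0.2 -2.2] M [-0.19 -0.14 -0.02] w 0.0221
dist 0.3957 ang 6.35 rows needed 22
xyz [-0.0178 -0.0028 -0.0003] rot [-0.01  0.    0.29]
xyz [-0.0178 -0.0027 -0.0003] rot [-0.01  0.    0.29]
xyz [-0.0178 -0.0026 -0.0003] rot [-0.01  0.    0.29]
xyz [-0.0178 -0.0025 -0.0003] rot [-0.01  0.    0.29]
xyz [-0.0178 -0.0024 -0.0003] rot [-0.01  0.    0.29]
```

step_arm:
  steps:
    - {"x":-0.017,"y":-0.003,"z":-0.001,"ax":0,"ay":0,"az":0.3,"claw":0}
    - {"x":-0.017,"y":-0.003,"z":-0.001,"ax":0,"ay":0,"az":0.3,"claw":0}
    - {"x":-0.017,"y":-0.003,"z":0,"ax":0,"ay":0,"az":0.3,"claw":0}
    - {"x":-0.017,"y":-0.002,"z":0,"ax":0,"ay":0,"az":0.3,"claw":0}
    - {"x":-0.017,"y":-0.002,"z":0,"ax":0,"ay":0,"az":0.3,"claw":0}

```text
time_s: 8.67
ee_pos: [0.561, -0.0325, 0.1697]
eef_rot: [-3.137, 0.002, 1.578]
force: [0.1, -0.0, -3.0]
grip_width: 0.0215
```

step_arm:
  steps:
    - {"x":-0.017,"y":-0.003,"z":-0.001,"ax":0,"ay":0,"az":0.3,"claw":0}
    - {"x":-0.017,"y":-0.003,"z":0,"ax":0,"ay":0,"az":0.3,"claw":0}
    - {"x":-0.017,"y":-0.002,"z":0,"ax":0,"ay":0,"az":0.3,"claw":0}
    - {"x":-0.017,"y":-0.002,"z":0,"ax":0,"ay":0,"az":0.3,"claw":0}
    - {"x":-0.017,"y":-0.002,"z":0,"ax":0,"ay":0,"az":0.3,"claw":0}

```text
time_s: 9.08
ee_pos: [0.5437, -0.128, 0.1711]
eef_rot: [-3.137, 0.002, 1.544]
force: [1.1, 0.6, -2.6]
grip_width: 0.0216
```

```bash
python3 -c "
from h import *
plan((.5296,-.3294,.175),85.95,maxd=.018)
snap('scene','10',(120,120,330,270),3.6)
snap('top','10',(255,130,400,230),5)
"
```

```text
t 9.08 pos [ 0.5437 -0.128   0.1711] rot [-1.7975e+02  1.4000e-01  8.8470e+01] F [ 1.1  0.6 -2.6] M [-0.16 -0.1   0.  ] w 0.0216
dist 0.202 ang 2.54 rows needed 12
xyz [-0.0168 -0.0007 -0.0003] rot [-0.02  0.01  0.21]
xyz [-0.0168 -0.0007 -0.0003] rot [-0.02  0.01  0.21]
xyz [-0.0168 -0.0006 -0.0003] rot [-0.02  0.01  0.21]
xyz [-0.0168 -0.0005 -0.0003] rot [-0.02  0.01  0.21]
xyz [-0.0168 -0.0005 -0.0003] rot [-0.02  0.01  0.21]
```

View pics/top10.png

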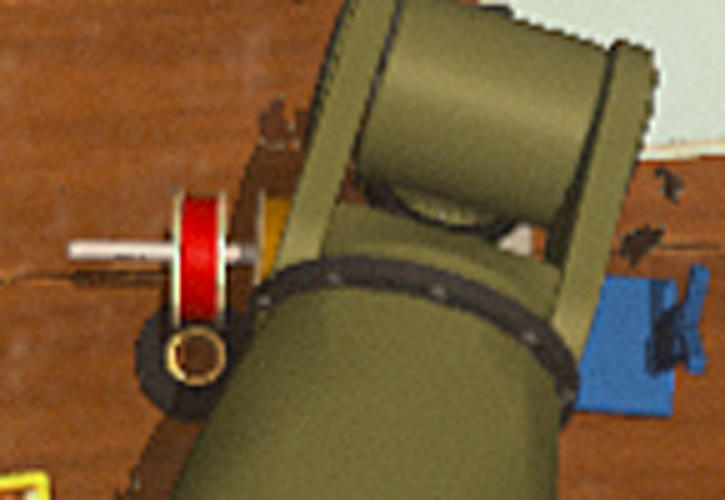

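View pics/scene10.png

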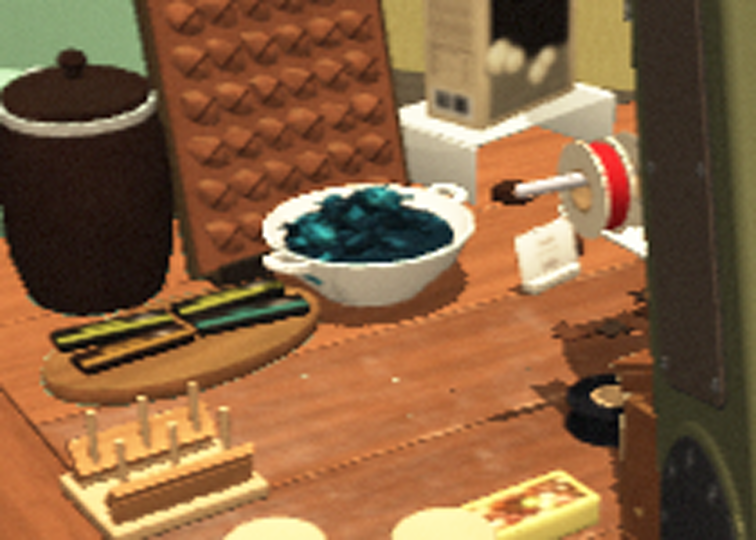

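step_arm:
  steps:
    - {"x":-0.017,"y":-0.001,"z":0,"ax":0,"ay":0,"az":0.2,"claw":0}
    - {"x":-0.017,"y":-0.001,"z":0,"ax":0,"ay":0,"az":0.2,"claw":0}
    - {"x":-0.017,"y":0,"z":0,"ax":0,"ay":0,"az":0.2,"claw":0}
    - {"x":-0.017,"y":0,"z":0,"ax":0,"ay":0,"az":0.2,"claw":0}
    - {"x":-0.017,"y":0,"z":0,"ax":0,"ay":0,"az":0.2,"claw":0}

```text
time_s: 9.6
ee_pos: [0.5353, -0.2173, 0.1715]
eef_rot: [-3.137, 0.002, 1.523]
force: [0.4, -0.4, -3.1]
grip_width: 0.0214
```

```bash
python3 -c "
from h import *
plan((.5296,-.3294,.165),85.95,maxd=.018)
"
```

```text
t 9.6 pos [ 0.5353 -0.2173  0.1715] rot [-1.7975e+02  1.2000e-01  8.7260e+01] F [ 0.4 -0.4 -3.1] M [-0.27 -0.1   0.  ] w 0.0214
dist 0.1125 ang 1.33 rows needed 7
xyz [-0.016 -0.     0.001] rot [-0.03  0.02  0.19]
xyz [-0.016  0.     0.001] rot [-0.03  0.02  0.19]
xyz [-0.016   0.0001  0.001 ] rot [-0.03  0.02  0.19]
xyz [-0.016   0.0001  0.0009] rot [-0.03  0.02  0.19]
xyz [-0.016   0.0002  0.0009] rot [-0.03  0.02  0.19]
```

step_arm:
  steps:
    - {"x":-0.016,"y":0,"z":0,"ax":0,"ay":0,"az":0.3,"claw":0}
    - {"x":-0.016,"y":0,"z":0,"ax":0,"ay":0,"az":0.3,"claw":0}
    - {"x":-0.015,"y":0,"z":0,"ax":0,"ay":0,"az":0.3,"claw":0}
    - {"x":-0.013,"y":0,"z":0,"ax":0,"ay":0,"az":0.3,"claw":0}
    - {"x":-0.011,"y":0,"z":0,"ax":0,"ay":0,"az":0.3,"claw":0}

```text
time_s: 10.02
ee_pos: [0.5282, -0.2942, 0.1717]
eef_rot: [-3.137, 0.002, 1.493]
force: [0.4, -0.3, -2.3]
grip_width: 0.0216
```

```bash
python3 -c "
from h import *
plan((.5296,-.3294,.165),85.95,maxd=.01)
"
```

```text
t 10.02 pos [ 0.5282 -0.2942  0.1717] rot [-1.7975e+02  1.2000e-01  8.5530e+01] F [ 0.4 -0.3 -2.3] M [-0.27 -0.08  0.01] w 0.0216
dist 0.0359 ang 0.5 rows needed 4
xyz [-0.0088  0.001   0.0017] rot [-0.06  0.03 -0.11]
xyz [-0.0088  0.001   0.0017] rot [-0.06  0.03 -0.11]
xyz [-0.0088  0.001   0.0017] rot [-0.06  0.03 -0.11]
xyz [-0.0088  0.001   0.0017] rot [-0.06  0.03 -0.11]
```

step_arm:
  steps:
    - {"x":-0.009,"y":0.001,"z":0.001,"ax":-0.1,"ay":0,"az":-0.2,"claw":0}
    - {"x":-0.008,"y":0.001,"z":0.001,"ax":-0.1,"ay":0,"az":-0.2,"claw":0}
    - {"x":-0.007,"y":0.001,"z":0,"ax":0,"ay":0,"az":0,"claw":0}
    - {"x":-0.004,"y":0.001,"z":0,"ax":0,"ay":0,"az":0,"claw":0}
    - {"x":0,"y":0,"z":0,"ax":0,"ay":0,"az":0,"claw":0}

```text
time_s: 10.43
ee_pos: [0.5297, -0.3267, 0.1691]
eef_rot: [-3.141, 0.002, 1.499]
force: [-0.0, -0.5, -2.2]
grip_width: 0.0215
```

```bash
python3 -c "
from h import *
plan((.5296,-.3294,.165),85.95,maxd=.01)
snap('top','11',(320,140,450,240),6)
"
```

```text
t 10.43 pos [ 0.5297 -0.3267  0.1691] rot [-1.7996e+02  1.0000e-01  8.5870e+01] F [-0.  -0.5 -2.2] M [-0.23 -0.03  0.01] w 0.0215
dist 0.0049 ang 0.13 rows needed 1
xyz [-0.0027  0.0001  0.0041] rot [-0.04  0.1  -0.08]
```

View pics/top11.png

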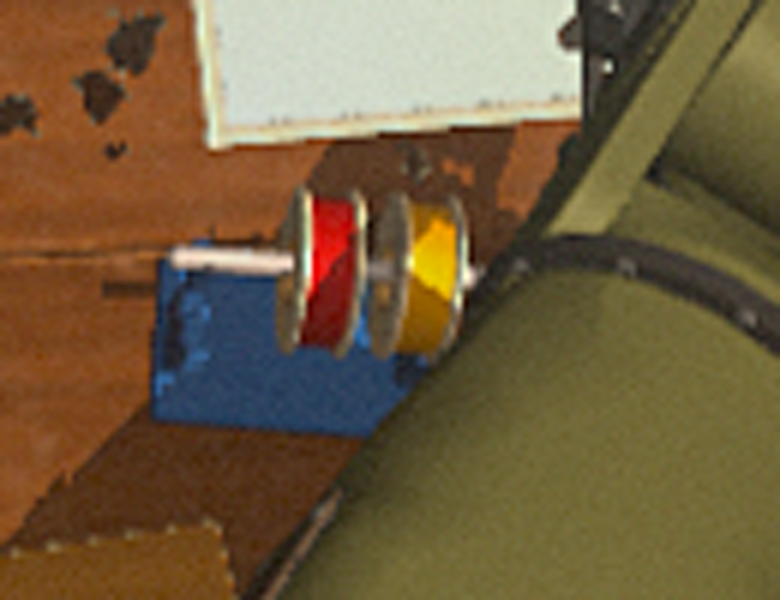

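```bash
cat >> h.py <<'E'
def spools(tag,box):
    z=np.load(f"pics/top{tag}.npz");hsv=cv2.cvtColor(z['p'],cv2.COLOR_RGB2HSV);Q=cloud("top",z['d'])
    for c,a,b in(("red",(0,190,60),(6,255,255)),("gold",(17,180,80),(32,255,255))):
        w=np.zeros(hsv.shape[:2],bool);m=cv2.inRange(hsv,a,b)>0;x0,y0,x1,y1=box;w[y0:y1,x0:x1]=m[y0:y1,x0:x1]
        q=Q[w];q=q[~np.isnan(q[:,0])]; yield c,q
E
python3 - <<'E'
from h import *
s=ctrl.get_obs();M=R.from_euler('xyz',s['eef_rot']).as_matrix();p=s['ee_pos']
for c,q in spools("11",(363,168,401,202)):
    t=(q-p-[.0014,-.002,-.001])@M; 
    print(c,len(q),"spindle y",(np.percentile(t[:,0],[2,50,98])+.018).round(4),"top z",np.percentile(q[:,2],98))
E
```

```text
red 154 spindle y [0.1175 0.1252 0.1329] top z 0.20969909803117584
gold 167 spindle y [0.0771 0.0849 0.0934] top z 0.2117494977203681
```

step_arm:
  steps:
    - {"x":-0.003,"y":0,"z":0.006,"ax":0,"ay":0.1,"az":0,"claw":0}
    - {"x":0,"y":0,"z":0.01,"ax":0,"ay":0,"az":0,"claw":0}
    - {"x":0,"y":0,"z":0.014,"ax":0,"ay":0,"az":0,"claw":0}
    - {"x":0,"y":0,"z":0.012,"ax":0,"ay":0,"az":0,"claw":0}
    - {"x":0,"y":0,"z":0.008,"ax":0,"ay":0,"az":0,"claw":0}

```text
time_s: 10.9
ee_pos: [0.5305, -0.3281, 0.1166]
eef_rot: [3.14, 0.001, 1.501]
force: [0.0, 0.3, -2.2]
grip_width: 0.0215
```

```bash
python3 -c "
from h import *
plan((.5296,-.3294,.072),85.95,maxd=.01)
"
```

```text
t 10.9 pos [ 0.5305 -0.3281  0.1166] rot [1.7991e+02 4.0000e-02 8.6000e+01] F [ 0.   0.3 -2.2] M [-0.2  -0.11 -0.03] w 0.0215
dist 0.0446 ang 0.11 rows needed 5
xyz [-0.0003 -0.0002  0.0089] rot [0.02 0.01 0.01]
xyz [-0.0003 -0.0002  0.0089] rot [0.02 0.01 0.01]
xyz [-0.0003 -0.0002  0.0089] rot [0.02 0.01 0.01]
xyz [-0.0003 -0.0002  0.0089] rot [0.02 0.01 0.01]
xyz [-0.0003 -0.0002  0.0089] rot [0.02 0.01 0.01]
```

step_arm:
  steps:
    - {"x":-0.001,"y":-0.001,"z":0.009,"ax":0,"ay":0,"az":0,"claw":0}
    - {"x":0,"y":0,"z":0.009,"ax":0,"ay":0,"az":0,"claw":0}
    - {"x":0,"y":0,"z":0.008,"ax":0,"ay":0,"az":0,"claw":0}
    - {"x":0,"y":0,"z":0.007,"ax":0,"ay":0,"az":0,"claw":0}
    - {"x":0,"y":0,"z":0.003,"ax":0,"ay":0,"az":0,"claw":0}

```text
time_s: 11.32
ee_pos: [0.5288, -0.3279, 0.0748]
eef_rot: [-3.141, -0.001, 1.502]
force: [-0.1, -0.4, -2.2]
grip_width: 0.0218
```

```bash
python3 -c "
from h import *
plan((.5296,-.3294,.068),85.95,maxd=.01)
snap('top','12',(320,140,450,240),6)
"
```

```text
t 11.32 pos [ 0.5288 -0.3279  0.0748] rot [-1.7995e+02 -5.0000e-02  8.6060e+01] F [-0.1 -0.4 -2.2] M [-0.23 -0.03 -0.02] w 0.0218
dist 0.007 ang 0.13 rows needed 1
xyz [-0.0015  0.001   0.0068] rot [-0.05 -0.05  0.11]
```

View pics/top12.png

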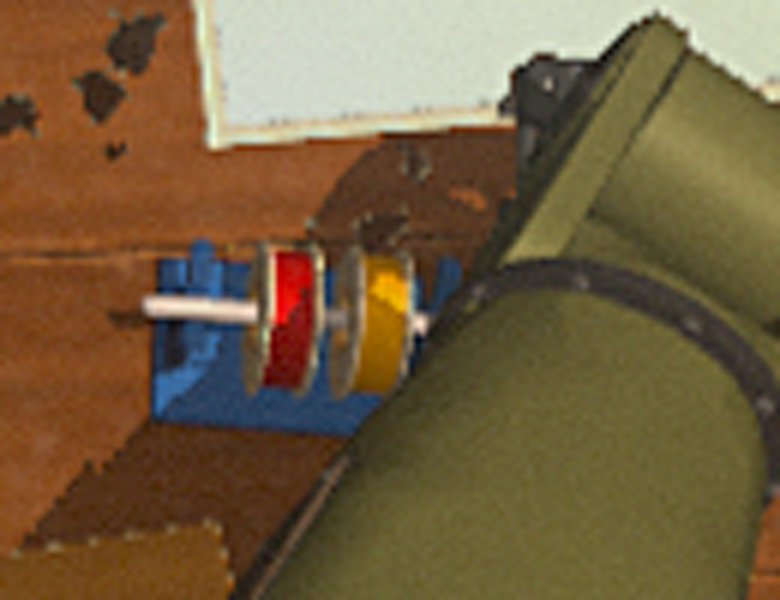

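Both spools are between the posts, with the far post at about (203,270) and the bar lined up with the notches. Now the last few millimetres.

step_arm:
  steps:
    - {"x":-0.0015,"y":0.001,"z":0.003,"ax":0,"ay":0,"az":0,"claw":0}
    - {"x":0,"y":0,"z":0.003,"ax":0,"ay":0,"az":0,"claw":0}
    - {"x":0,"y":0,"z":0.0005,"ax":0,"ay":0,"az":0,"claw":0}

```text
time_s: 11.62
ee_pos: [0.5301, -0.3298, 0.0683]
eef_rot: [-3.142, -0.0, 1.502]
force: [-2.0, 1.5, -0.2]
grip_width: 0.0217
```

```bash
python3 -c "
from h import *
plan((.5296,-.3294,.068),85.95,maxd=.01)
"
```

```text
t 11.62 pos [ 0.5301 -0.3298  0.0683] rot [-1.7999e+02 -2.0000e-02  8.6060e+01] F [-2.   1.5 -0.2] M [0.19 0.17 0.06] w 0.0217
dist 0.0007 ang 0.11 rows needed 1
xyz [ 0.0003 -0.0005  0.0003] rot [-0.01 -0.02  0.11]
```

step_arm:
  steps:
    - {"x":0,"y":0,"z":0,"ax":0,"ay":0,"az":0,"claw":0.024}
    - {"x":0,"y":0,"z":0,"ax":0,"ay":0,"az":0,"claw":0.03}
    - {"x":0,"y":0,"z":0,"ax":0,"ay":0,"az":0,"claw":0.04}
    - {"x":0,"y":0,"z":0,"ax":0,"ay":0,"az":0,"claw":0.05}
    - {"x":0,"y":0,"z":0,"ax":0,"ay":0,"az":0,"claw":0.06}

```text
time_s: 12.03
ee_pos: [0.5311, -0.3304, 0.0704]
eef_rot: [3.138, 0.001, 1.502]
force: [-0.4, 0.2, -0.3]
grip_width: 0.0468
```

```bash
python3 -c "
from h import *
plan((.5296,-.3294,.16),85.95,maxd=.02)
"
```

```text
t 12.03 pos [ 0.5311 -0.3304  0.0704] rot [1.7981e+02 7.0000e-02 8.6040e+01] F [-0.4  0.2 -0.3] M [-0.05 -0.08  0.  ] w 0.0468
dist 0.0896 ang 0.22 rows needed 5
xyz [ 0.0002 -0.0003 -0.0179] rot [0.04 0.01 0.02]
xyz [ 0.0002 -0.0003 -0.0179] rot [0.04 0.01 0.02]
xyz [ 0.0002 -0.0003 -0.0179] rot [0.04 0.01 0.02]
xyz [ 0.0002 -0.0003 -0.0179] rot [0.04 0.01 0.02]
xyz [ 0.0002 -0.0003 -0.0179] rot [0.04 0.01 0.02]
```

step_arm:
  steps:
    - {"x":0,"y":0,"z":-0.002,"ax":0,"ay":0,"az":0,"claw":0.06}
    - {"x":0,"y":0,"z":-0.015,"ax":0,"ay":0,"az":0,"claw":0.06}
    - {"x":0,"y":0,"z":-0.025,"ax":0,"ay":0,"az":0,"claw":0.06}
    - {"x":0,"y":0,"z":-0.03,"ax":0,"ay":0,"az":0,"claw":0.06}
    - {"x":0,"y":0,"z":-0.03,"ax":0,"ay":0,"az":0,"claw":0.06}

```text
time_s: 12.45
ee_pos: [0.5285, -0.3287, 0.1698]
eef_rot: [-3.135, -0.005, 1.502]
force: [-0.8, 0.3, 0.0]
grip_width: 0.0599
```

step_arm:
  steps:
    - {"x":-0.03,"y":-0.01,"z":-0.02,"ax":0,"ay":0,"az":0,"claw":0.06}
    - {"x":-0.035,"y":-0.02,"z":-0.01,"ax":0,"ay":0,"az":0,"claw":0.06}
    - {"x":-0.035,"y":-0.03,"z":0,"ax":0,"ay":0,"az":0,"claw":0.06}
    - {"x":-0.035,"y":-0.03,"z":0,"ax":0,"ay":0,"az":0,"claw":0.06}
    - {"x":-0.02,"y":-0.02,"z":0,"ax":0,"ay":0,"az":0,"claw":0.06}

```text
time_s: 12.87
ee_pos: [0.4159, -0.4722, 0.211]
eef_rot: [3.137, 0.004, 1.512]
force: [-0.2, 0.5, -0.2]
grip_width: 0.0599
```

step_arm:
  steps:
    - {"x":-0.01,"y":-0.02,"z":0,"ax":0,"ay":0,"az":0,"claw":0.06}
    - {"x":0,"y":0,"z":0,"ax":0,"ay":0,"az":0,"claw":0.06}
    - {"x":0,"y":0,"z":0,"ax":0,"ay":0,"az":0,"claw":0.06}

```text
time_s: 13.12
ee_pos: [0.3895, -0.4857, 0.212]
eef_rot: [3.136, 0.005, 1.505]
force: [-0.1, 0.5, 0.1]
grip_width: 0.0601
```

```bash
python3 -c "
from h import *
snap('top','13',(320,140,450,240),6)
p,d=snap('scene','13')
print(ctrl.get_obs()['time_s'])
for c,q in spools('13',(350,168,401,210)): print(c,len(q),np.median(q,0).round(4),np.percentile(q,[2,98],axis=0).round(3))
z=np.load('pics/top13.npz');Q=cloud('top',z['d'])
for u in (347,351,372,398,405,413,422): c=Q[180:206,u];c=c[c[:,2]>.075];print(u,c[np.argmax(c[:,2])].round(4) if len(c) else None)
"
```

```text
13.2167
red 130 [ 0.5319 -0.2235  0.1028] [[ 0.509 -0.232  0.085]
 [ 0.566 -0.215  0.108]]
gold 147 [ 0.5294 -0.2644  0.102 ] [[ 0.506 -0.278  0.085]
 [ 0.563 -0.254  0.108]]
347 [ 0.5427 -0.1695  0.0912]
351 [ 0.5167 -0.1785  0.0999]
372 [ 0.5337 -0.2323  0.1105]
398 [ 0.5301 -0.3057  0.0884]
405 [ 0.5366 -0.3221  0.0977]
413 [ 0.531  -0.3427  0.0989]
422 [ 0.5258 -0.3663  0.0985]
```

View pics/top13.png

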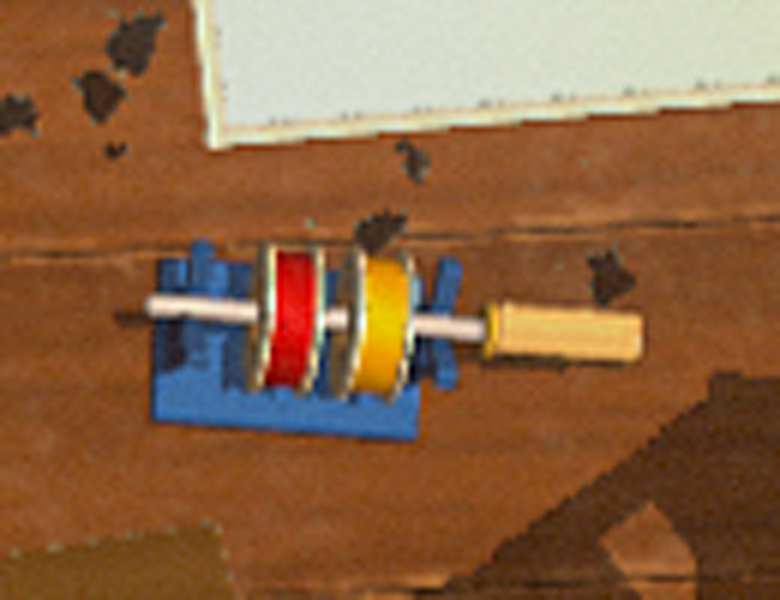

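View pics/scene13.png

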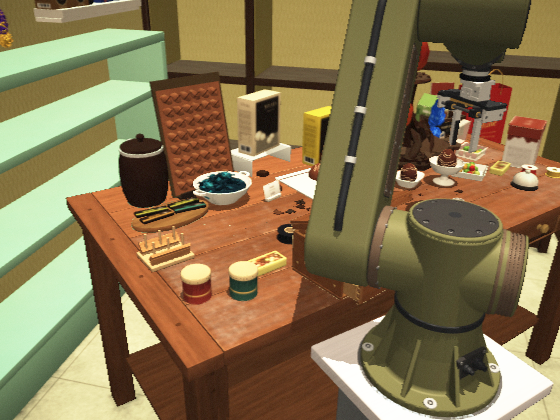

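```bash
python3 -c "
from h import *
a=np.load('pics/top0.npz')['p'];b=np.load('pics/top13.npz')['p']
for n,p in(('0',a),('13',b)):
  h=cv2.cvtColor(p,cv2.COLOR_RGB2HSV); m=cv2.inRange(h,(14,90,150),(30,255,255)); m[:,:398]=0;m[:,430:]=0;m[:185]=0;m[206:]=0
  ys,xs=np.nonzero(m); c=onz('top',xs.mean(),ys.mean(),.096); print(n,len(xs),xs.min(),xs.max(),c.round(4),cv2.minAreaRect(np.argwhere(m)[:,::-1].astype(np.float32)))
  r=p[191].astype(int).sum(1)[338:352];print(r)
"
```

```text
0 213 401 426 [ 0.5294 -0.3445  0.096 ] ((413.51776123046875, 194.75125122070312), (25.506444931030273, 8.264657974243164), 4.085616588592529)
[238 196 197 205 183 249 419 557 577 571 622 616 613 610]
13 212 401 426 [ 0.5292 -0.3451  0.096 ] ((413.5146484375, 194.80880737304688), (25.539934158325195, 8.283223152160645), 4.39870548248291)
[234 209 204 195 212 203 350 564 616 608 640 649 626 641]
```

The spindle is back within about 1 mm of where it first lay, level and at the same yaw. I'm handing in.

```bash
python3 -c "
from h import *
print(ticket.hand_in())"
```

```text
the job is handed in; nothing more can be done
None
```

The loaded spindle is back in the stand's two notches with both spools hanging between them. The job was handed in at about 13.2 s of the 54 s allowed; no verdict was reported.

I gripped the spindle by its handle and pushed the bar through the gold spool, then the red. I lifted both out together, laid the spindle back, released it and moved the arm clear.

Last checks, from the top and scene pictures taken before hand-in:
- **Spindle:** the handle is within about 1 mm of where it first lay, and its yaw is within 0.3°. It lies at its original height.
- **Spools:** their centres came out at about 85 mm (gold) and 125 mm (red) along the spindle just before lowering. The notches are at 50 and 160 mm. After release they were still well clear of both posts.
- **Bystanders:** the rack was empty, and the red tin looked to be in the same place by eye; I did not measure it again.
- **Forces:** the highest wrist force reading I saw was about 6 N, while the fingers were closing on the handle. During insertion it stayed below 2 N.

**Disagreements:** arm-computed and camera positions differed by about 2 mm, so I aligned the bar to the spools using the cameras. After release, reading the pixels by eye suggested the spindle had shifted about 2 mm, but the colour-mask comparison gave under 1 mm. The scene camera could not see the stand, so the final seating was checked only from the top view and its depth.

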